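# Shim and bolt down the jar cradle of a candle lidding station

## Task

Set the lidding station for a new jar: stack all the shim plates on the table (there may be two or three) flat on the seat between the guide posts, thickest at the bottom, pressing each one down firmly with a push of about 8 N before adding the next, then set the jar cradle flat on top of them. With the socket wrench, tighten the cradle's four bolts clockwise crosswise, each followed by the one diagonally opposite, in two passes: first every bolt to about half way (its bar at 45 degrees), then, crosswise again, every bolt to its stop. Stand the wrench back in its yellow holder and leave the finished candle jars alone.

Things in the scene. Friction and masses are not known exactly. Their poses are not given: they have to be found in the camera images.
- nest: fixed green base of the lidding station, 170 x 170 x 18 mm. Origin: centre of its underside. Six steel guide posts, 10 mm thick, stand 60 mm above its top (the upper 12 mm tapers): at x = +-49, y = +-62.5 mm and at x = +-62.5, y = 0, leaving a 115 mm square between them for the 110 mm plates
- seat: aluminium plate 110 x 110 x 4 mm fixed in the middle of the base, on which the shims are stacked. Origin: centre of its underside
- seat_top (a point): centre of the seat's upper face, 22 mm above the table; axes as the base's: x and y square to the rows of posts, z up
- shim_brown: loose dark brown H-shaped shim plate, 110 x 110 mm, 18 mm thick, 90 g: two end bars (27 mm in x, 110 mm in y) joined by a web 56 mm long in x, 44 mm wide in y; the notches at its +y and -y sides let the fingers grip the web. Origin: centre of its underside, z up. Starts flat on the table, or is absent
- shim_orange: loose orange H-shaped shim plate, 110 x 110 mm, 14 mm thick, 75 g: two end bars (27 mm in x, 110 mm in y) joined by a web 56 mm long in x, 44 mm wide in y; the notches at its +y and -y sides let the fingers grip the web. Origin: centre of its underside, z up. Starts flat on the table, or is absent
- shim_white: loose white H-shaped shim plate, 110 x 110 mm, 10 mm thick, 60 g: two end bars (27 mm in x, 110 mm in y) joined by a web 56 mm long in x, 44 mm wide in y; the notches at its +y and -y sides let the fingers grip the web. Origin: centre of its underside, z up. Starts flat on the table, or is absent
- cradle: loose jar cradle, 0.6 kg: aluminium plate 110 x 110 x 10 mm, on its middle a blue block 44 x 44 mm to grip, from 10 to 38 mm above the underside; four captive brass bolts at its corners. Origin: centre of the plate's underside, z up. Starts lying on a wooden rest 36 mm high. The bolt shanks below it are for the look only and touch nothing
- wrench: upright socket wrench, 220 g. Origin: centre of underside, z up. Socket 30 (x) by 18 mm, cavity 24 (x) by 12 mm, 18 mm deep, open below; 14 mm shaft; red grip 22 x 22 mm at z 58-116 mm, black cap as wide to 124 mm. Fits over a bolt head, x along the bar (either way), 2 mm play in x, 1.5 in y: turns about 0.15 rad before it drives the bolt; turn back a little before lifting off
- holder: fixed yellow holder for the wrench, 56 x 44 mm: open-topped pocket 40 mm (x) by 28 mm (y), floor 6 mm above the table, rim 28 mm. Origin: centre of its underside. The wrench stands in the pocket at the start, its x along the holder's x to within 0.1 rad
- bolt_1 (a joint): turn of bolt 1 (rad), growing clockwise seen from above: starts loose at 0 to 0.25, half way at 0.79, hard stop (tight) at 1.57. Stays where it is left; friction 0.06 N m. At 0 its bar lies along the cradle's x, at 1.57 along the cradle's y
- bolt_1_head (a point): top centre of bolt 1's brass bar-shaped head, at the cradle's +x +y corner, 38 mm from its centre in x and in y (diagonal partner: bolt 3). The bar is 20 x 9 mm in its lower 8 mm, 17 x 6 mm in the upper 4 mm, and stands 12 mm above the plate. Its x axis lies along the bar and turns with it
- bolt_2 (a joint): turn of bolt 2 (rad), growing clockwise seen from above: starts loose at 0 to 0.25, half way at 0.79, hard stop (tight) at 1.57. Stays where it is left; friction 0.06 N m. At 0 its bar lies along the cradle's x, at 1.57 along the cradle's y
- bolt_2_head (a point): top centre of bolt 2's brass bar-shaped head, at the cradle's -x +y corner, 38 mm from its centre in x and in y (diagonal partner: bolt 4). The bar is 20 x 9 mm in its lower 8 mm, 17 x 6 mm in the upper 4 mm, and stands 12 mm above the plate. Its x axis lies along the bar and turns with it
- bolt_3 (a joint): turn of bolt 3 (rad), growing clockwise seen from above: starts loose at 0 to 0.25, half way at 0.79, hard stop (tight) at 1.57. Stays where it is left; friction 0.06 N m. At 0 its bar lies along the cradle's x, at 1.57 along the cradle's y
- bolt_3_head (a point): top centre of bolt 3's brass bar-shaped head, at the cradle's -x -y corner, 38 mm from its centre in x and in y (diagonal partner: bolt 1). The bar is 20 x 9 mm in its lower 8 mm, 17 x 6 mm in the upper 4 mm, and stands 12 mm above the plate. Its x axis lies along the bar and turns with it
- bolt_4 (a joint): turn of bolt 4 (rad), growing clockwise seen from above: starts loose at 0 to 0.25, half way at 0.79, hard stop (tight) at 1.57. Stays where it is left; friction 0.06 N m. At 0 its bar lies along the cradle's x, at 1.57 along the cradle's y
- bolt_4_head (a point): top centre of bolt 4's brass bar-shaped head, at the cradle's +x -y corner, 38 mm from its centre in x and in y (diagonal partner: bolt 2). The bar is 20 x 9 mm in its lower 8 mm, 17 x 6 mm in the upper 4 mm, and stands 12 mm above the plate. Its x axis lies along the bar and turns with it
- jar_1: bystander: finished candle in an amber jar with a pale wooden lid, 80 mm wide, 88 mm high, 0.42 kg. Origin: centre of its underside. Not to be disturbed
- jar_2: bystander: finished candle in an amber jar with a pale wooden lid, 80 mm wide, 88 mm high, 0.42 kg. Origin: centre of its underside. Not to be disturbed
- jar_3: bystander: finished candle in an amber jar with a pale wooden lid, 80 mm wide, 88 mm high, 0.42 kg. Origin: centre of its underside. Not to be disturbed
Mind the look-alikes: they are no part of the job. Leave any purple look-alike of the cradle alone.

How it is judged:
On the way, in this order (a step that is already met when the one before it is completed fails the run):
1. the brown shim lies flat between the guide posts and is pressed down firmly (over 4 N between it and what it lies on, for 0.1 s) before the next piece is put on (horizontal distance between shim_brown and seat_top below 0.007 m and angle between shim_brown's own z axis and vertical below 0.05 rad and (angle between the x axis of shim_brown and the x axis of seat_top, either way round below 0.1 rad or angle between the x axis of shim_brown and the y axis of seat_top, either way round below 0.1 rad) and contact force between shim_brown and seat above 4 N and horizontal distance between each of shim_orange, shim_white, cradle and shim_brown above 0.05 m), for 0.1 s.
2. the orange shim lies flat between the guide posts and is pressed down firmly (over 4 N between it and what it lies on, for 0.1 s) before the next piece is put on (horizontal distance between shim_orange and seat_top below 0.007 m and angle between shim_orange's own z axis and vertical below 0.05 rad and (angle between the x axis of shim_orange and the x axis of seat_top, either way round below 0.1 rad or angle between the x axis of shim_orange and the y axis of seat_top, either way round below 0.1 rad) and (contact force between shim_orange and seat above 4 N or contact force between shim_orange and shim_brown above 4 N) and horizontal distance between each of shim_white, cradle and shim_orange above 0.05 m), for 0.1 s.
3. the white shim lies flat between the guide posts and is pressed down firmly (over 4 N between it and what it lies on, for 0.1 s) before the next piece is put on (horizontal distance between shim_white and seat_top below 0.007 m and angle between shim_white's own z axis and vertical below 0.05 rad and (angle between the x axis of shim_white and the x axis of seat_top, either way round below 0.1 rad or angle between the x axis of shim_white and the y axis of seat_top, either way round below 0.1 rad) and (contact force between shim_white and seat above 4 N or contact force between shim_white and shim_brown above 4 N or contact force between shim_white and shim_orange above 4 N) and horizontal distance between cradle and shim_white above 0.05 m), for 0.1 s.
4. the cradle lies flat on the shims between the posts, let go, its bolts not yet turned (horizontal distance between cradle and seat_top below 0.007 m and angle between cradle's own z axis and vertical below 0.05 rad and (angle between the x axis of cradle and the x axis of seat_top, either way round below 0.1 rad or angle between the x axis of cradle and the y axis of seat_top, either way round below 0.1 rad) and z of cradle in the frame of shim_brown above 0.006 m and z of cradle in the frame of shim_orange above 0.006 m and z of cradle in the frame of shim_white above 0.006 m and contact force between the fingers and cradle below 0.5 N and value of joint each of bolt_1, bolt_2, bolt_3, bolt_4 below 0.4 rad), for 0.2 s.
5. first pass: all four bolts turned to about half way (at least 0.5 rad) (value of joint each of bolt_1, bolt_2, bolt_3, bolt_4 above 0.5 rad), for 0.1 s.
6. second pass: all four bolts turned to their stop (at least 1.4 rad) (value of joint each of bolt_1, bolt_2, bolt_3, bolt_4 above 1.4 rad), for 0.1 s.
At the end, for the whole second after the job is handed in: Shims (thickest lowest) and cradle on top lie flat (0.05 rad) between the posts, centred within 7 mm, square within 0.1 rad; all bolts beyond 1.4 rad; the wrench stands upright at rest in its holder, within 12 mm of its centre (all of step 6 and horizontal distance between each of shim_brown, shim_orange, shim_white, cradle and seat_top below 0.007 m and angle between each of shim_brown, shim_orange, shim_white, cradle's own z axis and vertical below 0.05 rad and (angle between the x axis of shim_brown and the x axis of seat_top, either way round below 0.1 rad or angle between the x axis of shim_brown and the y axis of seat_top, either way round below 0.1 rad) and (angle between the x axis of shim_orange and the x axis of seat_top, either way round below 0.1 rad or angle between the x axis of shim_orange and the y axis of seat_top, either way round below 0.1 rad) and (angle between the x axis of shim_white and the x axis of seat_top, either way round below 0.1 rad or angle between the x axis of shim_white and the y axis of seat_top, either way round below 0.1 rad) and (angle between the x axis of cradle and the x axis of seat_top, either way round below 0.1 rad or angle between the x axis of cradle and the y axis of seat_top, either way round below 0.1 rad) and z of each of shim_orange, shim_white, cradle in the frame of shim_brown above 0.006 m and z of each of shim_white, cradle in the frame of shim_orange above 0.006 m and z of cradle in the frame of shim_white above 0.006 m and horizontal distance between wrench and holder below 0.012 m and z of wrench in the frame of holder below 0.012 m and angle between wrench's own z axis and vertical below 0.12 rad and linear speed of each of wrench, cradle below 0.03 m/s); the robot touches nothing.
It fails at once if first pass not crosswise: two neighbouring bolts are turned (over 0.5 rad) while the other two are still loose (under 0.4 rad) ((value of joint each of bolt_1, bolt_2 above 0.5 rad and value of joint each of bolt_3, bolt_4 below 0.4 rad) or (value of joint each of bolt_2, bolt_3 above 0.5 rad and value of joint each of bolt_4, bolt_1 below 0.4 rad) or (value of joint each of bolt_3, bolt_4 above 0.5 rad and value of joint each of bolt_1, bolt_2 below 0.4 rad) or (value of joint each of bolt_4, bolt_1 above 0.5 rad and value of joint each of bolt_2, bolt_3 below 0.4 rad)).
It fails at once if second pass not crosswise: two neighbouring bolts are tight (over 1.35 rad) while the other two are not (under 1.25 rad) ((value of joint each of bolt_1, bolt_2 above 1.35 rad and value of joint each of bolt_3, bolt_4 below 1.25 rad) or (value of joint each of bolt_2, bolt_3 above 1.35 rad and value of joint each of bolt_4, bolt_1 below 1.25 rad) or (value of joint each of bolt_3, bolt_4 above 1.35 rad and value of joint each of bolt_1, bolt_2 below 1.25 rad) or (value of joint each of bolt_4, bolt_1 above 1.35 rad and value of joint each of bolt_2, bolt_3 below 1.25 rad)).
It fails at once if a bolt is turned past 1.2 rad while another has not had its first pass (under 0.5 rad) (value of joint any of bolt_1, bolt_2, bolt_3, bolt_4 above 1.2 rad and value of joint any of bolt_1, bolt_2, bolt_3, bolt_4 below 0.5 rad).
It fails at once if a bolt is turned with the fingers instead of the wrench (contact force between the fingers and cradle above 2 N and velocity of joint any of bolt_1, bolt_2, bolt_3, bolt_4 above 0.25 rad/s).
It fails at once if a finished candle jar is moved more than 30 mm or tipped ((distance of jar_1 from where it was at the start of the episode above 0.03 m or angle between jar_1's own z axis and vertical above 0.4 rad) or (distance of jar_2 from where it was at the start of the episode above 0.03 m or angle between jar_2's own z axis and vertical above 0.4 rad) or (distance of jar_3 from where it was at the start of the episode above 0.03 m or angle between jar_3's own z axis and vertical above 0.4 rad)).
Of shim_brown, shim_orange, shim_white only 2 to 3 are there at a start; the rules pass over those that are not, and their reading is None.
At some moment in a run one of shim_brown, shim_orange, shim_white may be knocked a few centimetres aside while the robot is not near it.
Once in a run the grip may slacken for a moment while it holds something.
It also fails if it takes over 210 s, if anything falls off the work surface, if the arm or the gripper's body presses on something with over 40 N, if the wrist force passes 120 N, or if a joint passes its speed limit or range.

## Robot

A 6-joint arm with a two-finger parallel gripper is mounted at the origin on the work surface. World frame = base frame: x ahead of the robot, y to its left, z up, the work surface at z = 0. Lengths are in m, angles in rad, forces in N, time in s.
With the tool pointing down it reaches from about 0.325 to 0.775 m from the base axis. Payload 5.5 kg.
Tool frame: the origin (TCP) lies midway between the tips of the shut fingers; the grasp point (between the pads) lies 19 mm behind it; z points along the fingers, y is the line along which they close (so a half turn about z gives the same grasp; the last joint's range is limited). The gripper opens to 85 mm and grips with 20 to 120 N. Pads are 22 mm wide; open, the fingers measure 114 mm over their backs; the gripper's body (76 mm by 85 mm) begins 54 mm behind the grasp point. The pads swing forward as they close: fully open they stand 13 mm farther back than shut.
Start: joints at [1.265, 0.091, 1.231, -0, 1.82, -0.057], TCP at [0.148, 0.582, 0.231] pointing down, gripper open.
Joint ranges: [-2.87, 2.87], [-0.86, 2.18], [0.17, 2.46], [-1.51, 4.65], [0.06, 2.69], [-2.65, 2.65]. Speed limits (rad/s): [2.57, 2.57, 3.01, 3.14, 3.14, 3.14].

## Interface

Orientations are given as a rotation vector (axis times angle).
In Python, from rig import status, grab_frame, env gives the robot as it stands.
- The arm moves only by the shell command python3 -m crank 'ROWS' [FORCE]. ROWS is JSON, a list of rows, each an object with "offset": the shift along the world's x, y, z in m, a list of three; "yaw": the turn about the world's z in rad; "gripper": the finger opening in m, from 0 to 0.0854. A call has 1 to 20 rows; each row shifts and turns the commanded pose from where the row before left it; what a row does not reach is not made up. A row lasts 1/10 s, in which the tool goes at most 50 mm and 8.59 degrees, less where a joint would pass 70% of its speed; a pose out of reach is approached as far as the arm can. A call is refused whole if a number of a shift passes 0.05 or a number of a turn 0.15, either way. A call with a gripper value outside its range is refused whole. The fingers move at their own pace and stop on an object; FORCE is the grip in N (left out, the last holds). Time passes only in rows, so rows that do not move let the fingers close. It gives the time, the measured TCP pose, the force, the opening and the grip force at its end, in the units of the state.
- status.get_state(): the state, without advancing time (a new reading comes with each control period).
- grab_frame(name): name is "scene" or "top" or "wrist"; returns a dict with "img" (420x560x3 uint8, red, green, blue), "fovy" (degrees; the focal length in pixels is half the picture's height over the tangent of half this angle, whatever the lens; pixels are square), "cx", "cy" (the principal point, pixels), "camera_from_world" (4x4, takes a point from world to camera coordinates). Camera axes: x right, y up, looking along -z (the intrinsics and any distortion apply to the point x, -y, -z); pixel columns grow to the right and rows downward; lengths in m; the calibration is good to about 2 mm. A picture is of the moment at which its call begins. There is no depth.
- env.sign_off(): hands the job in; it is judged then, once.
The state is a dict: "t": time; "qpos": joint angles; "joint_velocities": joint speeds; "effort": joint torques, N m; "tcp_pos": TCP position; "eef_rot": TCP orientation; "ft_force": force on the tool from outside, world axes, zero at the start; "wrist_torque": the same for the moment, N m; "finger_gap": opening from 0.0 (shut) to 1.0 (fully open); "grip_force": force on a finger pad.
Only numpy, scipy, OpenCV 4.12 (cv2) and the standard library are available. Lean on these libraries where they do the work, as an engineer would, in place of code of your own. Each camera call takes 0.05 s, during which the arm holds its last target. There are 200 camera calls.

## Working session

There is one attempt and no reset: what is moved stays moved. The work goes in short steps, Python scripts to look and compute and a shell command to move; the robot and the scene stay as the last step left them, time stands still between calls to the robot, and variables do not carry over. Pictures are saved under pics/ and viewed, at most 14 in all, crops included, and the job is handed in when it is done.

```bash
ls; mkdir -p pics; cat > h.py <<'E'
import numpy as np, cv2
from rig import status, grab_frame, env
def grab(n,save=None):
    f=grab_frame(n)
    if save: cv2.imwrite('pics/'+save,f['img'][:,:,::-1])
    return f
def K(f):
    F=f['img'].shape[0]/2/np.tan(np.radians(f['fovy'])/2); return F
def ray(f,u,v):
    F=K(f); T=np.array(f['camera_from_world']); R,t=T[:3,:3],T[:3,3]
    d=np.array([(u-f['cx'])/F,-(v-f['cy'])/F,-1.]); return -R.T@t, R.T@d
def onz(f,u,v,z):
    o,d=ray(f,u,v); return o+d*(z-o[2])/d[2]
def proj(f,p):
    T=np.array(f['camera_from_world']); c=T[:3,:3]@np.array(p)+T[:3,3]; F=K(f)
    return f['cx']+F*c[0]/-c[2], f['cy']-F*c[1]/-c[2]
E
python3 - <<'E'
from h import *
for n in ['scene','top','wrist']:
    f=grab(n,n+'0.png'); print(n,{k:(v if k!='img' else 0) for k,v in f.items()})
print(status.get_state())
E
```

```text
pics
scene {'img': 0, 'fovy': 50.69176893321807, 'cx': 280.2689649992765, 'cy': 204.70471005273558, 'camera_from_world': array([[ 0.87384143,  0.48601314, -0.01387034, -0.43326654],
       [-0.26451694,  0.49914508,  0.82515755,  0.09339981],
       [ 0.40796072, -0.71738791,  0.56473236, -1.25658808],
       [ 0.        ,  0.        ,  0.        ,  1.        ]])}
top {'img': 0, 'fovy': 48.53910174731353, 'cx': 281.9691683059822, 'cy': 224.49512173569053, 'camera_from_world': array([[-0.01885889, -0.99981083, -0.00475912, -0.00348266],
       [ 0.99841488, -0.0190846 ,  0.05294809, -0.49575132],
       [-0.0530289 , -0.00375304,  0.99858593, -1.1320796 ],
       [ 0.        ,  0.        ,  0.        ,  1.        ]])}
wrist {'img': 0, 'fovy': 64.43698094400467, 'cx': 277.7681874784558, 'cy': 210.93399796919044, 'camera_from_world': array([[ 0.24592171,  0.96928764, -0.00199621, -0.59922858],
       [-0.93234481,  0.23598462, -0.27394236,  0.0363457 ],
       [-0.26505787,  0.06922953,  0.96174404, -0.37905393],
       [ 0.        ,  0.        ,  0.        ,  1.        ]])}
{'t': 0.15, 'qpos': array([ 1.26528752e+00,  9.17352577e-02,  1.23159646e+00,  1.10526767e-05,
        1.81979709e+00, -5.67023622e-02]), 'joint_velocities': array([-0.00122235, -0.00163103, -0.00119925,  0.00225388,  0.0005229 ,
       -0.00119582]), 'effort': array([ 1.72539196e-03, -4.59371746e+01, -4.18526065e+01, -4.46659192e-05,
        9.61448648e-03, -1.32627375e-05]), 'tcp_pos': array([0.14768632, 0.5813289 , 0.2303883 ]), 'eef_rot': array([-3.89776964e-01, -3.11702873e+00,  2.37028103e-03]), 'ft_force': array([-0.21647309, -0.51590209,  0.15063877]), 'wrist_torque': array([-0.00033611,  0.00589555, -0.01362495]), 'grip_force': 0.0, 'finger_gap': 1.0024876325903382}
```

View pics/top0.png

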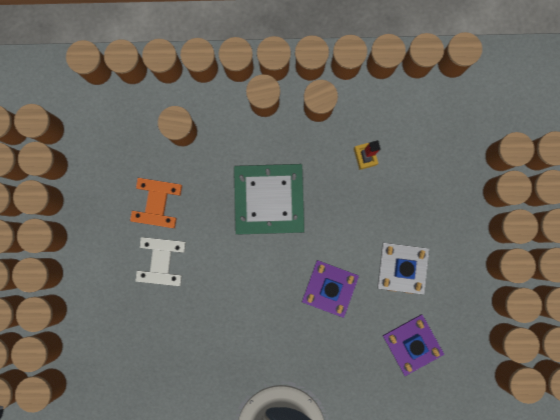

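View pics/scene0.png

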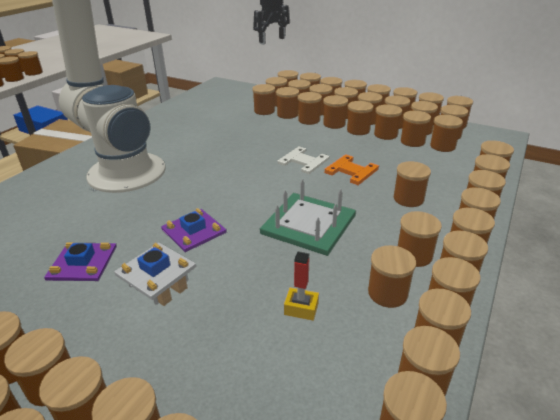

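The top view shows orange shim (156,204), white shim (160,262), nest (269,199), wrench in its yellow holder (368,153), and no brown shim. There are three cradle candidates: silver plate (404,269), purple (330,289) and purple (414,346). The silver plate fits the "aluminium plate" description. Next I measure these and take a confirming crop.

```bash
cat >> h.py <<'E'
HSV=dict(orange=((3,170,120),(14,255,255)),green=((60,80,40),(95,255,200)),yellow=((20,150,120),(34,255,255)),white=((0,0,150),(179,60,255)),purple=((130,90,60),(160,255,255)),red=((170,120,60),(179,255,255)),blue=((105,120,50),(125,255,255)))
def blobs(f,col,roi=None,amin=60):
    m=cv2.inRange(cv2.cvtColor(f['img'],cv2.COLOR_RGB2HSV),*HSV[col])
    if roi: q=np.zeros_like(m);u0,v0,u1,v1=roi;q[v0:v1,u0:u1]=m[v0:v1,u0:u1];m=q
    cs=cv2.findContours(m,cv2.RETR_EXTERNAL,cv2.CHAIN_APPROX_NONE)[0]
    return [c for c in cs if cv2.contourArea(c)>amin]
def rect(f,c,z):
    "world centre, sides and yaw (mod 90) of the min-area box of a contour lying at height z"
    P=np.array([onz(f,*p,z)[:2] for p in c[:,0]+0.]).astype(np.float32)
    (x,y),s,a=cv2.minAreaRect(P*1000); a=(a+45)%90-45
    return np.round([x,y],1),np.round(s,1),round(np.radians(a),3)
E
python3 - <<'E'
from h import *
f=grab('top')
for col,z in [('orange',.014),('white',.01),('green',.018),('yellow',.028),('purple',.046),('blue',.074),('red',.1)]:
    for c in blobs(f,col,amin=40): print(col,np.round(c[:,0].mean(0)),cv2.contourArea(c),*rect(f,c,z))
im=f['img'][225:385,290:460,::-1]
cv2.imwrite('pics/crop1.png',cv2.resize(im,None,fx=3.5,fy=3.5,interpolation=cv2.INTER_CUBIC))
E
```

```text
orange [156. 203.] 1168.0 [555.9 297.2] [107.6 107.3] -0.177
white [281. 403.] 639.5 [60.4 -2.3] [193.   68.8] -0.017
white [403. 268.] 1966.0 [ 382.9 -308.3] [109.7 112. ] -0.145
white [160. 261.] 1259.5 [411.1 288.8] [110.1 109.1] -0.125
white [269. 198.] 1819.5 [562.1  19.2] [106.5 109.3] -0.015
green [269. 199.] 4419.0 [559.6  18.8] [167.1 165.5] 0.007
yellow [365. 157.] 152.0 [ 660.5 -221.4] [56.5 42.7] 0.249
purple [415. 348.] 1836.0 [ 204.8 -316.1] [107. 106.] 0.476
purple [330. 288.] 1894.0 [ 340.1 -123.8] [104.6 105.3] -0.373
blue [415. 346.] 365.0 [ 206.8 -313.6] [47.3 44.2] 0.474
blue [331. 289.] 314.0 [ 340.3 -123.2] [43.1 42.6] -0.377
blue [405. 268.] 310.5 [ 385.  -296.5] [44.6 41.2] -0.156
```

View pics/crop1.png

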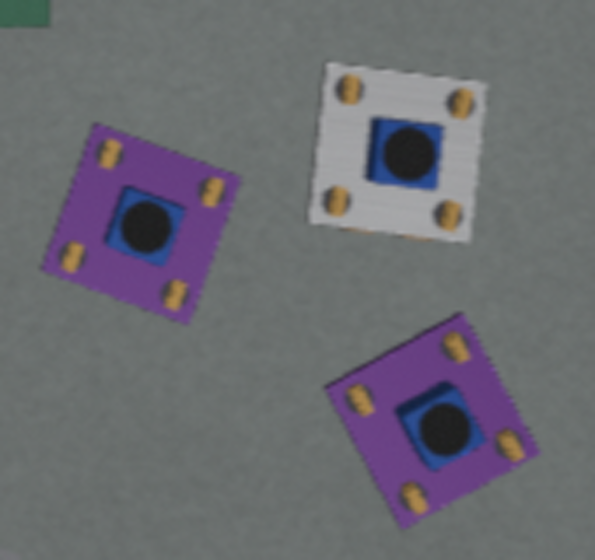

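The crop confirms it: the silver plate with the blue block is the real cradle, its bars lying roughly along world x, and the two purple ones are look-alikes. I move over the orange shim first, since it is the thickest present.

```bash
cat >> h.py <<'E'
from scipy.spatial.transform import Rotation as Ro
def tool():
    s=status.get_state(); y=Ro.from_rotvec(s['eef_rot']).as_matrix()[:,1]
    a=np.arctan2(y[1],y[0]); a=a if -.5<a<2.6 else (a+np.pi if a<0 else a-np.pi)
    print('t %.1f'%s['t'],'tcp',np.round(s['tcp_pos']*1000,1),'yaw_y %.3f'%a,'q6 %.2f'%s['qpos'][5],'F',np.round(s['ft_force'],1),'gap %.1f'%(s['finger_gap']*85.4),'grip %.1f'%s['grip_force'])
    return s
E
python3 -m crank '[{"offset":[0.04,-0.028,0]},{"offset":[0.04,-0.028,0]},{"offset":[0.04,-0.028,0]},{"offset":[0.04,-0.028,0]},{"offset":[0.04,-0.028,0]},{"offset":[0.04,-0.028,0]},{"offset":[0.04,-0.028,0],"yaw":0.07},{"offset":[0.04,-0.028,0]},{"offset":[0.04,-0.028,0]},{"offset":[0.04,-0.028,0]},{"offset":[0.0,0,0]},{"offset":[0.0,0,0]}]' 40
python3 - <<'E'
from h import *
tool()
for n in ['wrist','top']:
    f=grab(n,n+'1.png')
    for c in blobs(f,'orange'): print(n,c[:,0].mean(0),cv2.contourArea(c),*rect(f,c,.014))
E
```

```text
t 0.2 tcp [147.7 581.4 230.5] yaw_y 1.322 q6 -0.06 F [ 0.2 -0.5 -0.3] gap 85.2 grip 0.0
top [155.67924528 202.51415094] 1172.0 [555.8 297.1] [107.6 107.4] -0.179validation failed for argument at $[0]...
```

View pics/wrist1.png

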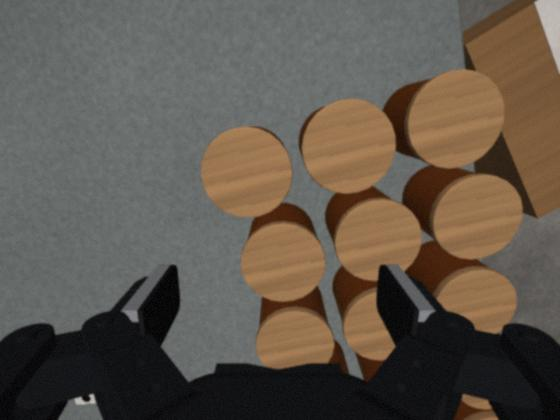

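The call was refused, so every row probably needs all three keys. The wrist view only shows jars beside the start pose, with the fingers at the lower part of the frame.

```bash

python3 -m crank '[{"offset":[0.04,-0.028,0],"yaw":0.07,"gripper":0.085},{"offset":[0.04,-0.028,0],"yaw":0,"gripper":0.085},{"offset":[0.04,-0.028,0],"yaw":0,"gripper":0.085},{"offset":[0.04,-0.028,0],"yaw":0,"gripper":0.085},{"offset":[0.04,-0.028,0],"yaw":0,"gripper":0.085},{"offset":[0.04,-0.028,0],"yaw":0,"gripper":0.085},{"offset":[0.04,-0.028,0],"yaw":0,"gripper":0.085},{"offset":[0.04,-0.028,0],"yaw":0,"gripper":0.06},{"offset":[0.04,-0.028,0],"yaw":0,"gripper":0.06},{"offset":[0.04,-0.028,0],"yaw":0,"gripper":0.06},{"offset":[0,0,0],"yaw":0,"gripper":0.06},{"offset":[0,0,0],"yaw":0,"gripper":0.06}]' 40
python3 - <<'E'
from h import *
tool()
for n in ['wrist','top']:
    f=grab(n,n+'1.png')
    for c in blobs(f,'orange'): print(n,c[:,0].mean(0),cv2.contourArea(c),*rect(f,c,.014))
E
```

```text
t: 1.5
tcp_pos: [0.5484, 0.3006, 0.2305]
eef_rot: [-0.284, -3.127, 0.001]
ft_force: [0.1, 0.1, 0.7]
finger_gap: 0.702
grip_force: 0.0
t 1.5 tcp [548.4 300.6 230.5] yaw_y 1.390 q6 -0.94 F [0.1 0.1 0.7] gap 59.9 grip 0.0
wrist [278.96326531 187.95714286] 6496.0 [558.  299.9] [108.8 109.2] -0.18
top [155.65566038 202.53301887] 1175.0 [555.9 297.2] [107.6 107.3] -0.177
```

View pics/wrist1.png

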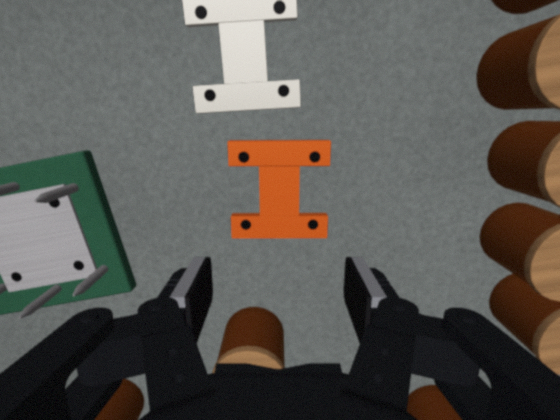

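The wrist view shows the orange shim centred at (279,188) and the white one at (245,55). Both cameras agree to about 3 mm. Descending.

```bash

python3 -m crank '[{"offset":[0.008,-0.002,-0.03],"yaw":0,"gripper":0.06},{"offset":[0.0,0,-0.04],"yaw":0,"gripper":0.06},{"offset":[0,0,-0.04],"yaw":0,"gripper":0.06},{"offset":[0,0,-0.04],"yaw":0,"gripper":0.06},{"offset":[0,0,-0.04],"yaw":0,"gripper":0.06},{"offset":[0,0,-0.02],"yaw":0,"gripper":0.06},{"offset":[0,0,-0.01],"yaw":0,"gripper":0.06},{"offset":[0,0,-0.002],"yaw":0,"gripper":0.06},{"offset":[0,0,0],"yaw":0,"gripper":0.06},{"offset":[0,0,0],"yaw":0,"gripper":0.06}]' 40
python3 - <<'E'
from h import *
tool(); grab('wrist','wrist2.png')
E
```

```text
t: 2.6
tcp_pos: [0.5567, 0.3004, 0.0117]
eef_rot: [0.279, 3.126, 0.003]
ft_force: [-0.0, 0.9, 0.5]
finger_gap: 0.704
grip_force: 0.0
t 2.6 tcp [556.7 300.4  11.7] yaw_y 1.392 q6 -0.95 F [-0.   0.9  0.5] gap 60.1 grip 0.0
```

View pics/wrist2.png

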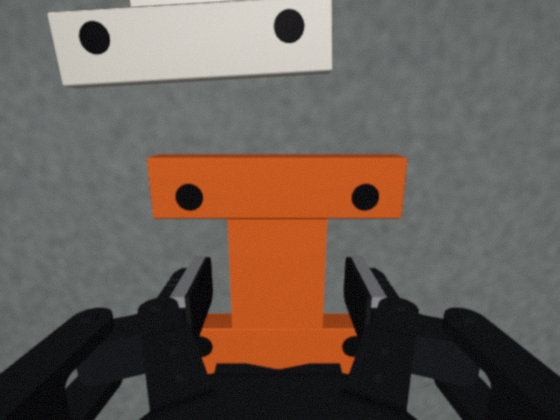

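The view shows the fingers straddling the orange web at about (205,300) and (352,300). I lower a little more, close and lift slightly.

```bash

python3 -m crank '[{"offset":[0,0,-0.006],"yaw":0,"gripper":0.06},{"offset":[0,0,-0.004],"yaw":0,"gripper":0.05},{"offset":[0,0,0],"yaw":0,"gripper":0.03},{"offset":[0,0,0],"yaw":0,"gripper":0.03},{"offset":[0,0,0],"yaw":0,"gripper":0.03},{"offset":[0,0,0],"yaw":0,"gripper":0.03},{"offset":[0,0,0],"yaw":0,"gripper":0.03}]' 50
python3 -m crank '[{"offset":[0,0,0.02],"yaw":0,"gripper":0.03},{"offset":[0,0,0.04],"yaw":0,"gripper":0.03},{"offset":[0,0,0.04],"yaw":0,"gripper":0.03},{"offset":[0,0,0.04],"yaw":0,"gripper":0.03},{"offset":[0,0,0.04],"yaw":0,"gripper":0.03},{"offset":[0,0,0.03],"yaw":0,"gripper":0.03},{"offset":[0,0,0],"yaw":0,"gripper":0.03}]'
python3 - <<'E'
from h import *
tool()
f=grab('wrist')
for c in blobs(f,'orange'): print(c[:,0].mean(0),cv2.contourArea(c))
f=grab('top','top2.png')
E
```

```text
t: 3.35
tcp_pos: [0.5556, 0.2995, -0.0009]
eef_rot: [-0.28, -3.129, 0.0]
ft_force: [0.3, 0.2, -0.7]
finger_gap: 0.499
grip_force: 52.5
t: 4.05
tcp_pos: [0.5574, 0.3003, 0.2162]
eef_rot: [0.28, 3.12, 0.008]
ft_force: [-0.4, -0.0, -0.0]
finger_gap: 0.502
grip_force: 52.6
t 4.0 tcp [557.4 300.3 216.2] yaw_y 1.392 q6 -0.95 F [-0.4 -0.  -0. ] gap 42.9 grip 52.6
[277.68058455 240.60020877] 32944.0
```

View pics/top2.png

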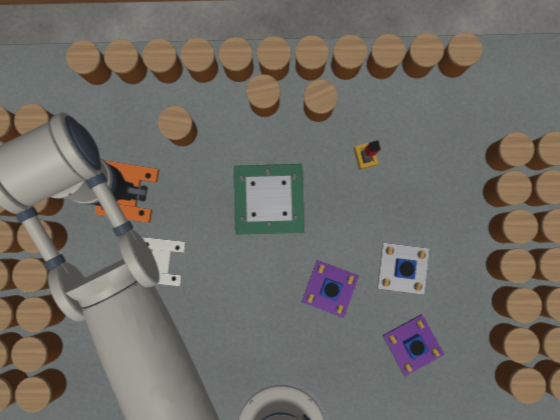

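The top view shows the orange shim in the gripper at (130,190), opening 43 mm. I carry it to above the nest.

```bash

python3 -m crank '[{"offset":[0,-0.04,0],"yaw":0.1,"gripper":0.03},{"offset":[0,-0.04,0],"yaw":0.085,"gripper":0.03},{"offset":[0,-0.04,0],"yaw":0,"gripper":0.03},{"offset":[0,-0.04,0],"yaw":0,"gripper":0.03},{"offset":[0,-0.04,0],"yaw":0,"gripper":0.03},{"offset":[0,-0.04,0],"yaw":0,"gripper":0.03},{"offset":[0.003,-0.039,0],"yaw":0,"gripper":0.03},{"offset":[0,0,-0.04],"yaw":0,"gripper":0.03},{"offset":[0,0,-0.04],"yaw":0,"gripper":0.03},{"offset":[0,0,-0.03],"yaw":0,"gripper":0.03},{"offset":[0,0,0],"yaw":0,"gripper":0.03},{"offset":[0,0,0],"yaw":0,"gripper":0.03}]'
python3 - <<'E'
from h import *
tool()
f=grab('wrist','wrist3.png')
for c in blobs(f,'orange'): print(c[:,0].mean(0),cv2.contourArea(c))
f=grab('scene','scene3.png')
cv2.imwrite('pics/scene3.png',cv2.resize(f['img'][120:300,200:440,::-1],None,fx=3.3,fy=3.3))
E
```

```text
t: 5.35
tcp_pos: [0.5578, 0.0206, 0.0979]
eef_rot: [0.01, -3.138, -0.0]
ft_force: [0.5, 0.8, -0.5]
finger_gap: 0.499
grip_force: 52.5
t 5.3 tcp [557.8  20.6  97.9] yaw_y 1.577 q6 -1.60 F [ 0.5  0.8 -0.5] gap 42.6 grip 52.5
[277.75130617 240.49634274] 32956.5
```

View pics/scene3.png

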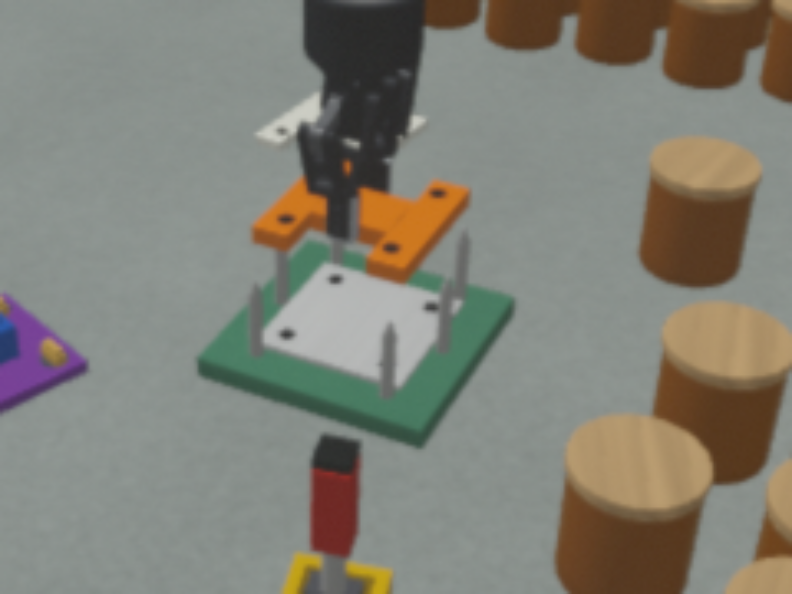

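The shim hangs level between the posts (orange at about (360,215) in the crop), with the posts' tips below it. I shift slightly and lower.

```bash

python3 -m crank '[{"offset":[0.001,0.0005,-0.01],"yaw":0,"gripper":0.03},{"offset":[0,0,-0.01],"yaw":0,"gripper":0.03},{"offset":[0,0,-0.01],"yaw":0,"gripper":0.03},{"offset":[0,0,0],"yaw":0,"gripper":0.03}]'
python3 -m crank '[{"offset":[0,0,-0.01],"yaw":0,"gripper":0.03},{"offset":[0,0,-0.01],"yaw":0,"gripper":0.03},{"offset":[0,0,-0.01],"yaw":0,"gripper":0.03},{"offset":[0,0,-0.01],"yaw":0,"gripper":0.03},{"offset":[0,0,0],"yaw":0,"gripper":0.03},{"offset":[0,0,0],"yaw":0,"gripper":0.03}]'
```

```text
t: 5.85
tcp_pos: [0.5585, 0.0211, 0.0668]
eef_rot: [0.01, -3.138, -0.0]
ft_force: [-1.6, 0.9, -0.9]
finger_gap: 0.497
grip_force: 52.5
t: 6.45
tcp_pos: [0.5595, 0.021, 0.0289]
eef_rot: [0.01, -3.141, -0.0]
ft_force: [-0.0, 0.1, 0.1]
finger_gap: 0.498
grip_force: 52.5
```

No contact forces so far, so I lower to the seat and press.

```bash

python3 -m crank '[{"offset":[0,0,-0.005],"yaw":0,"gripper":0.03},{"offset":[0,0,-0.003],"yaw":0,"gripper":0.03},{"offset":[0,0,0],"yaw":0,"gripper":0.03},{"offset":[0,0,0],"yaw":0,"gripper":0.03}]'
python3 -m crank '[{"offset":[0,0,-0.001],"yaw":0,"gripper":0.03},{"offset":[0,0,0],"yaw":0,"gripper":0.03},{"offset":[0,0,0],"yaw":0,"gripper":0.03}]'
```

```text
t: 6.85
tcp_pos: [0.5598, 0.021, 0.0213]
eef_rot: [0.01, -3.142, 0.0]
ft_force: [-0.2, -0.1, -1.0]
finger_gap: 0.499
grip_force: 52.6
t: 7.15
tcp_pos: [0.5599, 0.021, 0.0205]
eef_rot: [-0.01, 3.141, -0.0]
ft_force: [0.2, 0.7, -0.4]
finger_gap: 0.499
grip_force: 52.6
```

```bash

python3 -m crank '[{"offset":[0,0,-0.001],"yaw":0,"gripper":0.03},{"offset":[0,0,0],"yaw":0,"gripper":0.03},{"offset":[0,0,0],"yaw":0,"gripper":0.03}]'
python3 -m crank '[{"offset":[0,0,-0.001],"yaw":0,"gripper":0.03},{"offset":[0,0,0],"yaw":0,"gripper":0.03},{"offset":[0,0,0],"yaw":0,"gripper":0.03}]'
```

```text
t: 7.45
tcp_pos: [0.56, 0.021, 0.0205]
eef_rot: [-0.01, 3.141, -0.0]
ft_force: [-2.2, 0.3, 6.0]
finger_gap: 0.498
grip_force: 53.2
t: 7.75
tcp_pos: [0.56, 0.021, 0.0205]
eef_rot: [-0.01, 3.141, -0.0]
ft_force: [-6.2, -0.6, 10.3]
finger_gap: 0.501
grip_force: 53.8
```

Pressed at about 10 N while held. I release and press again from above with shut fingers so the push clearly goes through the shim.

```bash

python3 -m crank '[{"offset":[0,0,0.002],"yaw":0,"gripper":0.06},{"offset":[0,0,0],"yaw":0,"gripper":0.06},{"offset":[0,0,0],"yaw":0,"gripper":0.06},{"offset":[0,0,0.02],"yaw":0,"gripper":0.06},{"offset":[0,0,0.03],"yaw":0,"gripper":0.06},{"offset":[0,0,0],"yaw":0,"gripper":0},{"offset":[0,0,0],"yaw":0,"gripper":0},{"offset":[0,0,0],"yaw":0,"gripper":0},{"offset":[0,0,0],"yaw":0,"gripper":0},{"offset":[0,0,-0.02],"yaw":0,"gripper":0},{"offset":[0,0,-0.01],"yaw":0,"gripper":0},{"offset":[0,0,0],"yaw":0,"gripper":0},{"offset":[0,0,0],"yaw":0,"gripper":0}]'
python3 - <<'E'
from h import *
tool()
f=grab('wrist','wrist4.png')
E
```

```text
t: 9.05
tcp_pos: [0.5594, 0.021, 0.0398]
eef_rot: [0.01, -3.14, -0.0]
ft_force: [0.5, -0.4, 1.0]
finger_gap: -0.003
grip_force: 0.0
t 9.1 tcp [559.4  21.   39.8] yaw_y 1.577 q6 -1.60 F [ 0.5 -0.4  1. ] gap -0.3 grip 0.0
```

View pics/wrist4.png

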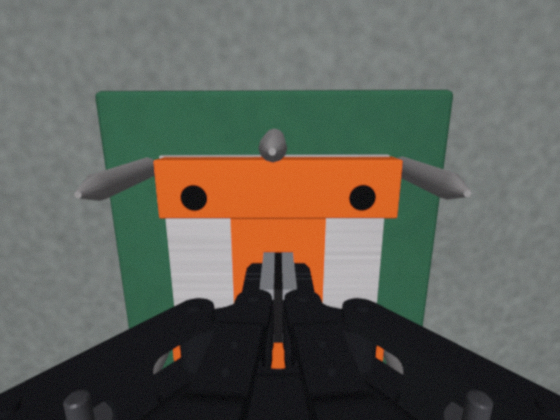

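The orange shim (bar at (278,187)) lies between the posts, square to the green base. Now I press on the web.

```bash

python3 -m crank '[{"offset":[0,0,-0.003],"yaw":0,"gripper":0},{"offset":[0,0,-0.001],"yaw":0,"gripper":0},{"offset":[0,0,0],"yaw":0,"gripper":0},{"offset":[0,0,0],"yaw":0,"gripper":0}]'
python3 -m crank '[{"offset":[0,0,-0.001],"yaw":0,"gripper":0},{"offset":[0,0,0],"yaw":0,"gripper":0},{"offset":[0,0,0],"yaw":0,"gripper":0}]'
python3 -m crank '[{"offset":[0,0,-0.001],"yaw":0,"gripper":0},{"offset":[0,0,0],"yaw":0,"gripper":0},{"offset":[0,0,0],"yaw":0,"gripper":0}]'
```

```text
t: 9.5
tcp_pos: [0.5598, 0.021, 0.0364]
eef_rot: [-0.01, 3.141, -0.0]
ft_force: [-1.1, -0.4, 0.3]
finger_gap: -0.001
grip_force: 0.0
t: 9.8
tcp_pos: [0.5599, 0.0211, 0.0361]
eef_rot: [-0.01, 3.141, -0.0]
ft_force: [-2.4, 1.2, 4.7]
finger_gap: 0.003
grip_force: 2.7
t: 10.1
tcp_pos: [0.56, 0.021, 0.036]
eef_rot: [-0.01, 3.141, -0.0]
ft_force: [-5.2, 0.0, 10.9]
finger_gap: -0.004
grip_force: 5.1
```

Pressed to 10.9 N. Now to the white shim.

```bash

python3 -m crank '[{"offset":[0,0,0.04],"yaw":0,"gripper":0.06},{"offset":[0,0,0.04],"yaw":0,"gripper":0.06},{"offset":[0,0,0.04],"yaw":0,"gripper":0.06},{"offset":[0,0,0.04],"yaw":0,"gripper":0.06},{"offset":[0,0,0.04],"yaw":0,"gripper":0.06},{"offset":[-0.021,0.038,0],"yaw":-0.03,"gripper":0.06},{"offset":[-0.021,0.038,0],"yaw":-0.1,"gripper":0.06},{"offset":[-0.021,0.038,0],"yaw":0,"gripper":0.06},{"offset":[-0.021,0.038,0],"yaw":0,"gripper":0.06},{"offset":[-0.021,0.038,0],"yaw":0,"gripper":0.06},{"offset":[-0.021,0.04,0],"yaw":0,"gripper":0.06},{"offset":[-0.021,0.04,0],"yaw":0,"gripper":0.06},{"offset":[0,0,0],"yaw":0,"gripper":0.06},{"offset":[0,0,0],"yaw":0,"gripper":0.06}]'
python3 - <<'E'
from h import *
tool()
for n in ['wrist','top']:
    f=grab(n,n+'5.png')
    for c in blobs(f,'white',amin=500): print(n,c[:,0].mean(0),cv2.contourArea(c),*rect(f,c,.010))
    for c in blobs(f,'orange'): print(n,'or',c[:,0].mean(0),cv2.contourArea(c),*rect(f,c,.036))
    for c in blobs(f,'green',amin=3000): print(n,'gr',c[:,0].mean(0),cv2.contourArea(c),*rect(f,c,.018))
E
```

```text
t: 11.5
tcp_pos: [0.4123, 0.2917, 0.2339]
eef_rot: [-0.19, -3.136, 0.001]
ft_force: [-0.4, -1.1, -0.3]
finger_gap: 0.702
grip_force: 0.0
t 11.5 tcp [412.3 291.7 233.9] yaw_y 1.450 q6 -0.90 F [-0.4 -1.1 -0.3] gap 60.0 grip 0.0
wrist [275.92244898 179.22857143] 6418.0 [413.8 289.3] [109.9 108.7] -0.121
wrist or [ 50.32307692 305.32692308] 1830.0 [530.5  23. ] [ 53.2 114.6] 0.009
wrist gr [ 74.95739348 279.38345865] 3963.5 [510.   23.4] [166.8  85.4] -0.073
top [280.98963731 403.21243523] 728.5 [61.6 -2.3] [197.8  71.1] -0.017
top [125.84615385 385.49038462] 1341.0 [ 96.3 380.4] [ 94.2 186.9] 0.717
top [ 31.01675978 284.95530726] 2713.5 [360.7 607.7] [110.8 177.3] 0.539
top [403.29943503 268.21468927] 1974.5 [ 382.9 -308.3] [110.1 112. ] -0.144
top [160.13063063 261.82432432] 1155.0 [411.  288.6] [109.9 109.1] -0.124
top or [266.74891775 198.35064935] 1151.5 [560.2  20.7] [108.6 106. ] 0.007
top gr [268.66792453 199.00377358] 4418.5 [559.5  18.9] [167.1 165.3] 0.01
```

The white shim is where it was, and the orange sits 0.7/1.8 mm off the nest centre. Picking the white.

```bash

python3 -m crank '[{"offset":[0,-0.001,-0.04],"yaw":0,"gripper":0.06},{"offset":[0,0,-0.04],"yaw":0,"gripper":0.06},{"offset":[0,0,-0.04],"yaw":0,"gripper":0.06},{"offset":[0,0,-0.04],"yaw":0,"gripper":0.06},{"offset":[0,0,-0.04],"yaw":0,"gripper":0.06},{"offset":[0,0,-0.02],"yaw":0,"gripper":0.06},{"offset":[0,0,-0.012],"yaw":0,"gripper":0.06},{"offset":[0,0,-0.004],"yaw":0,"gripper":0.06},{"offset":[0,0,0],"yaw":0,"gripper":0.05},{"offset":[0,0,0],"yaw":0,"gripper":0.03},{"offset":[0,0,0],"yaw":0,"gripper":0.03},{"offset":[0,0,0],"yaw":0,"gripper":0.03},{"offset":[0,0,0],"yaw":0,"gripper":0.03},{"offset":[0,0,0],"yaw":0,"gripper":0.03}]' 50
python3 -m crank '[{"offset":[0,0,0.02],"yaw":0,"gripper":0.03},{"offset":[0,0,0.04],"yaw":0,"gripper":0.03},{"offset":[0,0,0.04],"yaw":0,"gripper":0.03},{"offset":[0,0,0.04],"yaw":0,"gripper":0.03},{"offset":[0,0,0.04],"yaw":0,"gripper":0.03},{"offset":[0,0,0],"yaw":0,"gripper":0.03}]'
```

```text
t: 13.0
tcp_pos: [0.4138, 0.2906, 0.0]
eef_rot: [0.194, 3.133, 0.002]
ft_force: [1.0, -1.0, 6.2]
finger_gap: 0.498
grip_force: 52.1
t: 13.6
tcp_pos: [0.4147, 0.2914, 0.1855]
eef_rot: [0.193, 3.126, 0.01]
ft_force: [-0.6, -1.3, 0.4]
finger_gap: 0.494
grip_force: 51.4
```

```bash

python3 -m crank '[{"offset":[0.021,-0.0386,0],"yaw":0.1,"gripper":0.03},{"offset":[0.021,-0.0386,0],"yaw":0.027,"gripper":0.03},{"offset":[0.021,-0.0386,0],"yaw":0,"gripper":0.03},{"offset":[0.021,-0.0386,0],"yaw":0,"gripper":0.03},{"offset":[0.021,-0.0386,0],"yaw":0,"gripper":0.03},{"offset":[0.021,-0.0386,0],"yaw":0,"gripper":0.03},{"offset":[0.021,-0.0386,0],"yaw":0,"gripper":0.03},{"offset":[0,0,-0.04],"yaw":0,"gripper":0.03},{"offset":[0,0,-0.03],"yaw":0,"gripper":0.03},{"offset":[0,0,-0.015],"yaw":0,"gripper":0.03},{"offset":[0,0,0],"yaw":0,"gripper":0.03},{"offset":[0,0,0],"yaw":0,"gripper":0.03},{"offset":[0,0,0],"yaw":0,"gripper":0.03}]'
python3 - <<'E'
from h import *
tool()
f=grab('scene')
w=grab('wrist')
a=cv2.resize(f['img'][120:260,220:400,::-1],(400,311)); b=cv2.resize(w['img'][:,:,::-1],(400,300))
cv2.imwrite('pics/pair6.png',np.vstack([a[:300],b]))
E
```

```text
t: 14.9
tcp_pos: [0.5608, 0.0202, 0.0956]
eef_rot: [-0.006, 3.138, -0.0]
ft_force: [0.4, -1.3, 0.2]
finger_gap: 0.495
grip_force: 51.4
t 14.9 tcp [560.8  20.2  95.6] yaw_y 1.575 q6 -1.60 F [ 0.4 -1.3  0.2] gap 42.3 grip 51.4
```

View pics/pair6.png

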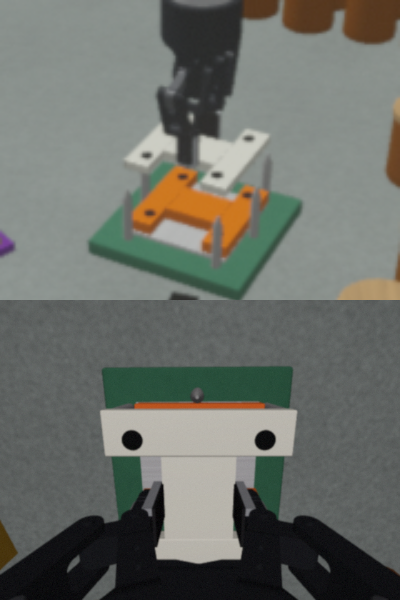

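The pair shows the white shim level over the orange, within the posts. Lowering.

```bash

python3 -m crank '[{"offset":[0,0,-0.01],"yaw":0,"gripper":0.03},{"offset":[0,0,-0.01],"yaw":0,"gripper":0.03},{"offset":[0,0,-0.01],"yaw":0,"gripper":0.03},{"offset":[0,0,-0.01],"yaw":0,"gripper":0.03},{"offset":[0,0,-0.01],"yaw":0,"gripper":0.03},{"offset":[0,0,0],"yaw":0,"gripper":0.03},{"offset":[0,0,0],"yaw":0,"gripper":0.03}]'
python3 -m crank '[{"offset":[0,0,-0.005],"yaw":0,"gripper":0.03},{"offset":[0,0,-0.002],"yaw":0,"gripper":0.03},{"offset":[0,0,0],"yaw":0,"gripper":0.03},{"offset":[0,0,0],"yaw":0,"gripper":0.03}]'
python3 -m crank '[{"offset":[0,0,-0.002],"yaw":0,"gripper":0.03},{"offset":[0,0,0],"yaw":0,"gripper":0.03},{"offset":[0,0,0],"yaw":0,"gripper":0.03}]'
```

```text
t: 15.7
tcp_pos: [0.5602, 0.0198, 0.0426]
eef_rot: [-0.005, 3.141, -0.0]
ft_force: [4.7, 0.3, -1.5]
finger_gap: 0.499
grip_force: 51.3
t: 16.1
tcp_pos: [0.5602, 0.0198, 0.0362]
eef_rot: [-0.005, 3.14, -0.0]
ft_force: [6.1, 0.0, -1.2]
finger_gap: 0.494
grip_force: 51.4
t: 16.4
tcp_pos: [0.5602, 0.0198, 0.036]
eef_rot: [-0.005, 3.14, -0.0]
ft_force: [-0.0, 0.1, 8.6]
finger_gap: 0.495
grip_force: 52.3
```

Seated. Release and press from above.

```bash

python3 -m crank '[{"offset":[0,0,0.001],"yaw":0,"gripper":0.06},{"offset":[0,0,0],"yaw":0,"gripper":0.06},{"offset":[0,0,0],"yaw":0,"gripper":0.06},{"offset":[0,0,0.02],"yaw":0,"gripper":0.06},{"offset":[0,0,0.03],"yaw":0,"gripper":0.06},{"offset":[0,0,0],"yaw":0,"gripper":0},{"offset":[0,0,0],"yaw":0,"gripper":0},{"offset":[0,0,0],"yaw":0,"gripper":0},{"offset":[0,0,0],"yaw":0,"gripper":0},{"offset":[0,0,-0.02],"yaw":0,"gripper":0},{"offset":[0,0,-0.015],"yaw":0,"gripper":0},{"offset":[0,0,-0.002],"yaw":0,"gripper":0},{"offset":[0,0,0],"yaw":0,"gripper":0},{"offset":[0,0,0],"yaw":0,"gripper":0}]'
python3 -m crank '[{"offset":[0,0,-0.002],"yaw":0,"gripper":0},{"offset":[0,0,0],"yaw":0,"gripper":0},{"offset":[0,0,0],"yaw":0,"gripper":0}]'
```

```text
t: 17.8
tcp_pos: [0.5594, 0.0198, 0.0477]
eef_rot: [0.005, -3.14, -0.0]
ft_force: [-0.9, -0.7, -0.4]
finger_gap: 0.002
grip_force: 0.0
t: 18.1
tcp_pos: [0.5597, 0.0198, 0.0463]
eef_rot: [0.005, -3.142, 0.0]
ft_force: [0.3, 0.8, -0.5]
finger_gap: -0.001
grip_force: 0.0
```

```bash

python3 -m crank '[{"offset":[0,0,-0.0015],"yaw":0,"gripper":0},{"offset":[0,0,0],"yaw":0,"gripper":0},{"offset":[0,0,0],"yaw":0,"gripper":0}]'
python3 -m crank '[{"offset":[0,0,-0.001],"yaw":0,"gripper":0},{"offset":[0,0,0],"yaw":0,"gripper":0},{"offset":[0,0,0],"yaw":0,"gripper":0}]'
```

```text
t: 18.4
tcp_pos: [0.5599, 0.0198, 0.046]
eef_rot: [-0.005, 3.141, -0.0]
ft_force: [-3.5, 0.6, 5.7]
finger_gap: -0.001
grip_force: 3.0
t: 18.7
tcp_pos: [0.5599, 0.0199, 0.0461]
eef_rot: [-0.005, 3.141, -0.0]
ft_force: [-6.3, 0.6, 10.4]
finger_gap: -0.005
grip_force: 5.3
```

White pressed to 10.4 N with the top at 46 mm as expected. On to the cradle.

```bash

python3 -m crank '[{"offset":[0,0,0.04],"yaw":0,"gripper":0.06},{"offset":[0,0,0.04],"yaw":0,"gripper":0.06},{"offset":[0,0,0.04],"yaw":0,"gripper":0.06},{"offset":[0,0,0.04],"yaw":0,"gripper":0.06},{"offset":[0,0,0.04],"yaw":0,"gripper":0.06},{"offset":[-0.022,-0.041,0],"yaw":-0.05,"gripper":0.06},{"offset":[-0.022,-0.041,0],"yaw":-0.1,"gripper":0.06},{"offset":[-0.022,-0.041,0],"yaw":0,"gripper":0.06},{"offset":[-0.022,-0.041,0],"yaw":0,"gripper":0.06},{"offset":[-0.022,-0.041,0],"yaw":0,"gripper":0.06},{"offset":[-0.022,-0.041,0],"yaw":0,"gripper":0.06},{"offset":[-0.022,-0.041,0],"yaw":0,"gripper":0.06},{"offset":[-0.022,-0.04,0],"yaw":0,"gripper":0.06},{"offset":[0,0,0],"yaw":0,"gripper":0.06},{"offset":[0,0,0],"yaw":0,"gripper":0.06}]'
python3 - <<'E'
from h import *
tool()
for n in ['wrist','top']:
    f=grab(n,n+'7.png')
    for c in blobs(f,'white',amin=500): print(n,c[:,0].mean(0),cv2.contourArea(c),*rect(f,c,.046))
    for c in blobs(f,'blue'): print(n,'bl',c[:,0].mean(0),cv2.contourArea(c),*rect(f,c,.074))
    for c in blobs(f,'green',amin=3000): print(n,'gr',c[:,0].mean(0),cv2.contourArea(c),*rect(f,c,.018))
E
```

```text
t: 20.2
tcp_pos: [0.3832, -0.3078, 0.2437]
eef_rot: [0.235, 3.133, 0.001]
ft_force: [0.2, 0.6, -0.4]
finger_gap: 0.703
grip_force: 0.0
t 20.2 tcp [ 383.2 -307.8  243.7] yaw_y 1.421 q6 -2.17 F [ 0.2  0.6 -0.4] gap 60.0 grip 0.0
wrist [545.72916667 327.21875   ] 563.0 [599.2 -20.4] [34.6 30.8] 0.078
wrist [532.81300813 292.19512195] 861.5 [546.9 -36.2] [31.1 54.5] -0.001
wrist [286.66666667 183.86618005] 10635.5 [ 387.  -299.1] [109.4 110.4] -0.144
wrist bl [287.48809524 191.29761905] 1957.0 [ 385.2 -298.5] [42.  45.1] -0.149
wrist bl [443.89655172 113.93103448] 2233.0 [ 335.5 -149.3] [46.5 39.6] -0.373
wrist bl [232.24031008  11.41085271] 699.5 [ 229.9 -322.6] [45.4 23.9] -0.149
wrist gr [511.76696833 271.03846154] 3856.0 [560.1 -31.3] [173.4  83.9] 0.011
top [427.68292683 398.62601626] 943.5 [  75.9 -341.3] [143.7  52. ] -0.736
top [530.22651934 298.3038674 ] 2671.5 [ 307.6 -599.3] [170.  104.5] -0.764
top [402.79012346 268.11934156] 1344.5 [ 384.5 -299.1] [106.5 108.5] -0.144
top [268.03587444 200.74887892] 1890.5 [557.7  19.4] [109.5 108.6] 0.009
top bl [330.984375 289.15625 ] 315.0 [ 340.4 -123.2] [43.1 42.8] -0.375
top bl [403.51136364 267.45454545] 105.0 [ 385.  -295.8] [44.1 41.2] -0.143
top gr [268.55263158 198.88721805] 4420.0 [559.7  18.8] [167.1 165.8] 0.008
```

View pics/wrist7.png

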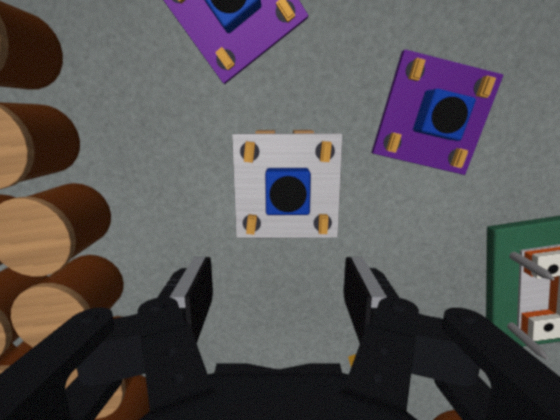

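The wrist view shows the real silver cradle at (287,184), the purple ones at (440,112) and (235,10). With the correct 46 mm plane it lies at about (386,-299). Centring and descending on its block.

```bash

python3 -m crank '[{"offset":[0.002,0.0075,-0.04],"yaw":0.006,"gripper":0.065},{"offset":[0,0,-0.04],"yaw":0,"gripper":0.065},{"offset":[0,0,-0.04],"yaw":0,"gripper":0.065},{"offset":[0,0,-0.04],"yaw":0,"gripper":0.065},{"offset":[0,0,-0.015],"yaw":0,"gripper":0.065},{"offset":[0,0,-0.01],"yaw":0,"gripper":0.065},{"offset":[0,0,0],"yaw":0,"gripper":0.065},{"offset":[0,0,0],"yaw":0,"gripper":0.03},{"offset":[0,0,0],"yaw":0,"gripper":0.03},{"offset":[0,0,0],"yaw":0,"gripper":0.03},{"offset":[0,0,0],"yaw":0,"gripper":0.03},{"offset":[0,0,0],"yaw":0,"gripper":0.03}]' 70
python3 -m crank '[{"offset":[0,0,0.02],"yaw":0,"gripper":0.03},{"offset":[0,0,0.02],"yaw":0,"gripper":0.03},{"offset":[0,0,0.03],"yaw":0,"gripper":0.03},{"offset":[0,0,0.03],"yaw":0,"gripper":0.03},{"offset":[0,0,0.02],"yaw":0,"gripper":0.03},{"offset":[0,0,0],"yaw":0,"gripper":0.03},{"offset":[0,0,0],"yaw":0,"gripper":0.03}]'
```

```text
t: 21.5
tcp_pos: [0.3871, -0.3002, 0.0618]
eef_rot: [0.22, 3.13, -0.003]
ft_force: [0.1, 3.1, 5.6]
finger_gap: 0.49
grip_force: 73.6
t: 22.2
tcp_pos: [0.3855, -0.2996, 0.1778]
eef_rot: [-0.221, -3.133, -0.001]
ft_force: [-0.5, -0.1, -9.3]
finger_gap: 0.493
grip_force: 73.6
```

Cradle held. Carry to the nest.

```bash

python3 -m crank '[{"offset":[0.0219,0.0399,0],"yaw":0.05,"gripper":0.03},{"offset":[0.0219,0.0399,0],"yaw":0.05,"gripper":0.03},{"offset":[0.0219,0.0399,0],"yaw":0.05,"gripper":0.03},{"offset":[0.0219,0.0399,0],"yaw":0,"gripper":0.03},{"offset":[0.0219,0.0399,0],"yaw":0,"gripper":0.03},{"offset":[0.0219,0.0399,0],"yaw":0,"gripper":0.03},{"offset":[0.0219,0.0399,0],"yaw":0,"gripper":0.03},{"offset":[0.0219,0.0399,0],"yaw":0,"gripper":0.03},{"offset":[0,0,-0.02],"yaw":0,"gripper":0.03},{"offset":[0,0,-0.015],"yaw":0,"gripper":0.03},{"offset":[0,0,0],"yaw":0,"gripper":0.03},{"offset":[0,0,0],"yaw":0,"gripper":0.03},{"offset":[0,0,0],"yaw":0,"gripper":0.03}]'
python3 - <<'E'
from h import *
tool()
f=grab('scene')
w=grab('wrist')
a=cv2.resize(f['img'][120:260,220:400,::-1],(400,311)); b=cv2.resize(w['img'][:,:,::-1],(400,300))
cv2.imwrite('pics/pair8.png',np.vstack([a[:300],b]))
E
```

```text
t: 23.5
tcp_pos: [0.561, 0.0185, 0.1445]
eef_rot: [-0.012, 3.14, -0.0]
ft_force: [-0.5, 1.1, -6.9]
finger_gap: 0.496
grip_force: 74.7
t 23.5 tcp [561.   18.5 144.5] yaw_y 1.578 q6 -1.61 F [-0.5  1.1 -6.9] gap 42.4 grip 74.7
```

View pics/pair8.png

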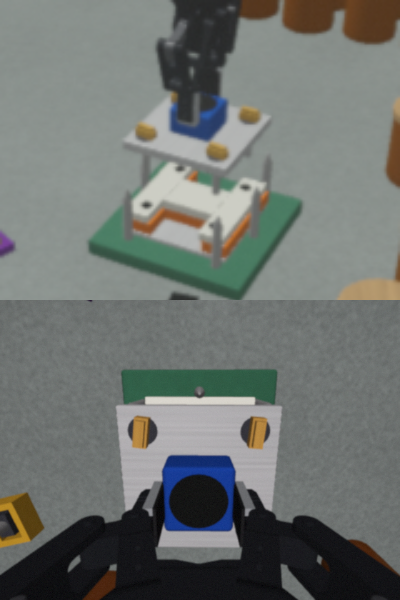

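The pair shows the cradle level above the stack and square with the base. Lowering.

```bash

python3 -m crank '[{"offset":[0,0.0007,-0.02],"yaw":0,"gripper":0.03},{"offset":[0,0,-0.01],"yaw":0,"gripper":0.03},{"offset":[0,0,-0.01],"yaw":0,"gripper":0.03},{"offset":[0,0,-0.01],"yaw":0,"gripper":0.03},{"offset":[0,0,-0.01],"yaw":0,"gripper":0.03},{"offset":[0,0,-0.007],"yaw":0,"gripper":0.03},{"offset":[0,0,0],"yaw":0,"gripper":0.03},{"offset":[0,0,0],"yaw":0,"gripper":0.03}]'
python3 -m crank '[{"offset":[0,0,-0.004],"yaw":0,"gripper":0.03},{"offset":[0,0,-0.003],"yaw":0,"gripper":0.03},{"offset":[0,0,0],"yaw":0,"gripper":0.03},{"offset":[0,0,0],"yaw":0,"gripper":0.03}]'
```

```text
t: 24.4
tcp_pos: [0.561, 0.0202, 0.0769]
eef_rot: [0.015, -3.141, 0.0]
ft_force: [0.3, -0.4, -7.6]
finger_gap: 0.489
grip_force: 74.7
t: 24.8
tcp_pos: [0.5615, 0.0202, 0.0718]
eef_rot: [-0.015, 3.139, -0.0]
ft_force: [-5.2, 0.1, 5.2]
finger_gap: 0.487
grip_force: 76.0
```

Seated. Release, lift and check, and look at the holder and wrench.

```bash

python3 -m crank '[{"offset":[0,0,0.002],"yaw":0,"gripper":0.03},{"offset":[0,0,0],"yaw":0,"gripper":0.065},{"offset":[0,0,0],"yaw":0,"gripper":0.065},{"offset":[0,0,0],"yaw":0,"gripper":0.065},{"offset":[0,0,0.02],"yaw":0,"gripper":0.065},{"offset":[0,0,0.03],"yaw":0,"gripper":0.065},{"offset":[0,0,0.04],"yaw":0,"gripper":0.065},{"offset":[0,0,0.04],"yaw":0,"gripper":0.065},{"offset":[0,0,0.04],"yaw":0,"gripper":0.065},{"offset":[0.02,-0.04,0.02],"yaw":0,"gripper":0.065},{"offset":[0.02,-0.04,0.0],"yaw":0,"gripper":0.065},{"offset":[0.02,-0.04,0.0],"yaw":0,"gripper":0.065},{"offset":[0.02,-0.04,0.0],"yaw":0,"gripper":0.065},{"offset":[0.02,-0.04,0.0],"yaw":0,"gripper":0.065},{"offset":[0,-0.04,0.0],"yaw":0,"gripper":0.065},{"offset":[0,0,0],"yaw":0,"gripper":0.065},{"offset":[0,0,0],"yaw":0,"gripper":0.065}]'
python3 - <<'E'
from h import *
tool()
for n in ['wrist','top']:
    f=grab(n,n+'9.png')
    for col,z in [('white',.056),('green',.018),('yellow',.028),('red',.11),('blue',.084)]:
        for c in blobs(f,col,amin=100): print(n,col,c[:,0].mean(0),cv2.contourArea(c),*rect(f,c,z))
E
```

```text
t: 26.5
tcp_pos: [0.6609, -0.2207, 0.2613]
eef_rot: [0.012, -3.141, -0.001]
ft_force: [-0.4, 0.7, -0.3]
finger_gap: 0.759
grip_force: 0.0
t 26.5 tcp [ 660.9 -220.7  261.3] yaw_y 1.578 q6 -1.95 F [-0.4  0.7 -0.3] gap 64.8 grip 0.0
wrist white [456.2         86.37142857] 564.0 [562.8 -45.6] [57.3 11.6] 0.004
wrist white [513.57410882  86.34333959] 7111.5 [560.4  16.5] [108.5 101. ] 0.008
wrist green [476.06454816  87.89275074] 8079.5 [563.1  16.4] [167.5 172.8] 0.01
wrist yellow [277.42079208 175.8019802 ] 831.0 [ 664.  -222.4] [57.8 43.3] 0.241
wrist blue [531.80566802  84.6194332 ] 1461.5 [560.9  10. ] [42.2 53.4] 0.008
top white [359.94690265 313.25221239] 7758.0 [ 282.6 -193.3] [ 98.1 482.8] -0.386
top white [435.14666667 210.74666667] 306.5 [ 518.1 -376.5] [24.1 85.5] -0.473
top white [397.60992908 200.10638298] 991.5 [ 541.5 -283.7] [149.3  54.2] -0.368
top white [267.87931034 197.90804598] 1916.0 [558.3  19. ] [104.7 107.3] -0.019
top white [357.83116883 182.36363636] 304.5 [ 589.4 -195.4] [24.6 85.8] -0.404
top white [459.65656566 143.25252525] 342.5 [ 679.3 -440.2] [ 19.2 119.1] -0.458
top white [382.71287129 115.75247525] 348.5 [ 749.4 -259.1] [ 19.6 117.8] -0.405
top white [429.52054795  97.82191781] 197.5 [ 788.8 -370.9] [86.9 20. ] -0.371
top white [497.8         76.84210526] 443.5 [ 836.6 -538. ] [ 27.3 117.5] -0.483
top white [453.70854271  61.66834171] 2812.5 [ 876.2 -435.1] [169.7 106.1] -0.372
top white [412.1443299   46.83505155] 446.5 [ 914.6 -334.9] [ 27.3 115.5] -0.404
top green [268.80681818 198.87878788] 4417.0 [559.5  18.9] [167.1 165.7] 0.011
top blue [415.46875  346.359375] 364.0 [ 209.  -310.7] [46.9 43.8] 0.481
top blue [267.5        196.51515152] 289.0 [556.2  19.1] [39.4 41.9] -0.018
```

View pics/wrist9.png

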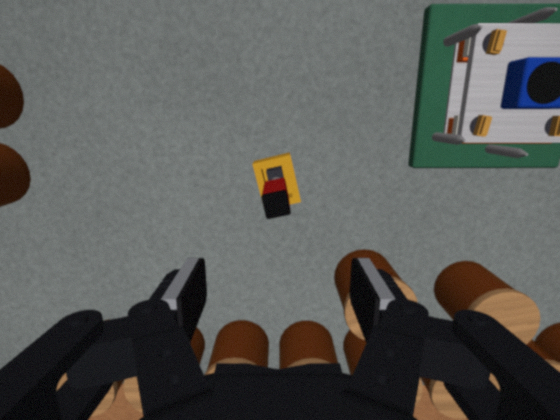

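The wrist view shows the yellow holder at (277,178) with the wrench's black cap at (276,203), and the cradle on the nest at top right. I measure the cap here, then go over the nest to measure the bolt bars before taking the wrench.

```bash
cat >> h.py <<'E'
HSV['brass']=((12,110,90),(28,255,255))
def cap(f,roi,z=.130,vmax=45):
    m=(f['img'].max(2)<vmax).astype(np.uint8)*255; q=np.zeros_like(m);u0,v0,u1,v1=roi;q[v0:v1,u0:u1]=m[v0:v1,u0:u1]
    for c in cv2.findContours(q,cv2.RETR_EXTERNAL,cv2.CHAIN_APPROX_NONE)[0]:
        if cv2.contourArea(c)>60: print('cap',c[:,0].mean(0),cv2.contourArea(c),c[:,0].min(0),c[:,0].max(0),*rect(f,c,z))
def bolts(f,z=.068):
    for c in blobs(f,'brass',amin=15):
        P=np.array([onz(f,*p,z)[:2] for p in c[:,0]+0.])*1000
        m=np.zeros(f['img'].shape[:2],np.uint8); cv2.drawContours(m,[c],-1,1,-1); v,u=np.nonzero(m)
        W=np.array([onz(f,a,b,z)[:2] for a,b in zip(u,v)])*1000; w=W.mean(0)
        if np.hypot(*(w-[560,20]))>90: continue
        ev,E=np.linalg.eigh(np.cov(W.T)); e=E[:,1]*np.sign(E[0,1])
        print('bolt',np.round(w,1),'area',cv2.contourArea(c),'px',np.round([u.mean(),v.mean()]),'theta_pca %.3f'%-np.arctan2(e[1],e[0]),*rect(f,c,z))
E
python3 - <<'E'
from h import *
f=grab('wrist'); cap(f,(245,175,310,230))
c=blobs(f,'red',amin=20)
for k in c: print('red',k[:,0].mean(0),k[:,0].min(0),k[:,0].max(0))
print(f['img'][205,276],f['img'][175,276])
E
python3 -m crank '[{"offset":[-0.02,0.04,0],"yaw":0,"gripper":0.065},{"offset":[-0.02,0.04,0],"yaw":0,"gripper":0.065},{"offset":[-0.02,0.04,0],"yaw":0,"gripper":0.065},{"offset":[-0.02,0.04,0],"yaw":0,"gripper":0.065},{"offset":[-0.02,0.04,0],"yaw":0,"gripper":0.065},{"offset":[0,0.04,0],"yaw":0,"gripper":0.065},{"offset":[0,0,0],"yaw":0,"gripper":0.065},{"offset":[0,0,0],"yaw":0,"gripper":0.065}]'
python3 - <<'E'
from h import *
tool()
f=grab('wrist','wrist10.png'); bolts(f)
for col,z in [('white',.056),('green',.018),('blue',.084)]:
    for c in blobs(f,col,amin=500): print(col,c[:,0].mean(0),cv2.contourArea(c),*rect(f,c,z))
E
```

```text
cap [273.29885057 203.22988506] 537.5 [260 190] [287 217] [ 663.8 -222.6] [21.1 21. ] 0.227
[21 19 18] [59 60 63]
t: 27.45
tcp_pos: [0.5605, 0.0221, 0.2626]
eef_rot: [-0.02, 3.14, -0.0]
ft_force: [0.3, -1.3, 0.2]
finger_gap: 0.759
grip_force: 0.0
t 27.4 tcp [560.5  22.1 262.6] yaw_y 1.584 q6 -1.60 F [ 0.3 -1.3  0.2] gap 64.8 grip 0.0
bolt [596.8  57.2] area 137.5 px [311. 219.] theta_pca 0.004 [596.9  57.1] [19.1  9.6] 0.037
bolt [597.  -17.3] area 141.5 px [240. 219.] theta_pca 0.138 [597.4 -17.2] [ 9.6 20.2] -0.021
bolt [522.3  56.9] area 164.0 px [313. 148.] theta_pca 0.054 [522.5  57. ] [10.1 19. ] -0.063
bolt [522.6 -17.8] area 162.0 px [239. 148.] theta_pca 0.132 [522.6 -17.4] [10.  18.9] -0.023
white [275.73433584 179.99498747] 10146.5 [559.9  19.6] [110.1 108.7] 0.005
green [275.08980355 175.9494855 ] 7783.5 [562.6  19. ] [167.5 167.6] 0.011
blue [275.82317073 187.        ] 1827.0 [559.3  19.7] [44.1 42.1] 0.013
```

Cap at (663.8,-222.6), yaw 0.227. The bolts are centred at (559.7,19.8) ±38 mm, at turns of roughly 0, 0.05, 0.13 and 0.14. Fetching the wrench.

```bash

python3 -m crank '[{"offset":[0.02,-0.04,0],"yaw":0.11,"gripper":0.065},{"offset":[0.02,-0.04,0],"yaw":0.11,"gripper":0.065},{"offset":[0.02,-0.04,0],"yaw":0,"gripper":0.065},{"offset":[0.02,-0.04,0],"yaw":0,"gripper":0.065},{"offset":[0.02,-0.04,0],"yaw":0,"gripper":0.065},{"offset":[0.0026,-0.0428,0],"yaw":0,"gripper":0.065},{"offset":[0,0,0],"yaw":0,"gripper":0.065},{"offset":[0,0,-0.04],"yaw":0,"gripper":0.065},{"offset":[0,0,-0.04],"yaw":0,"gripper":0.065},{"offset":[0,0,-0.04],"yaw":0,"gripper":0.065},{"offset":[0,0,-0.03],"yaw":0,"gripper":0.065},{"offset":[0,0,-0.02],"yaw":0,"gripper":0.065},{"offset":[0,0,-0.012],"yaw":0,"gripper":0.065},{"offset":[0,0,0],"yaw":0,"gripper":0.065},{"offset":[0,0,0],"yaw":0,"gripper":0.065}]' 80
python3 - <<'E'
from h import *
tool()
f=grab('wrist'); cap(f,(240,180,320,330)); 
for k in blobs(f,'red',amin=20): print('red',k[:,0].mean(0),k[:,0].min(0),k[:,0].max(0))
E
```

```text
t: 29.0
tcp_pos: [0.6639, -0.223, 0.0811]
eef_rot: [-0.359, 3.12, -0.001]
ft_force: [-0.7, 0.2, -0.1]
finger_gap: 0.763
grip_force: 0.0
t 29.0 tcp [ 663.9 -223.    81.1] yaw_y 1.800 q6 -2.17 F [-0.7  0.2 -0.1] gap 65.1 grip 0.0
cap [278.08888889 315.02777778] 1843.0 [246 300] [311 329] [ 656.5 -224.7] [10.7 21.2] 0.23
cap [277.89230769 207.47692308] 80.5 [266 205] [291 210] [ 621.6 -232.9] [1.5 7.3] 0.229
```

```bash

python3 -m crank '[{"offset":[0,0,0],"yaw":0,"gripper":0.03},{"offset":[0,0,0],"yaw":0,"gripper":0.01},{"offset":[0,0,0],"yaw":0,"gripper":0.01},{"offset":[0,0,0],"yaw":0,"gripper":0.01},{"offset":[0,0,0],"yaw":0,"gripper":0.01},{"offset":[0,0,0],"yaw":0,"gripper":0.01}]' 80
python3 -m crank '[{"offset":[0,0,0.02],"yaw":0,"gripper":0.01},{"offset":[0,0,0.04],"yaw":0,"gripper":0.01},{"offset":[0,0,0.04],"yaw":0,"gripper":0.01},{"offset":[0,0,0.02],"yaw":0,"gripper":0.01},{"offset":[0,0,0],"yaw":0,"gripper":0.01},{"offset":[0,0,0],"yaw":0,"gripper":0.01}]'
python3 - <<'E'
from h import *
tool()
f=grab('wrist','wrist11.png'); cap(f,(200,180,360,419)); 
for k in blobs(f,'red',amin=20): print('red',k[:,0].mean(0),k[:,0].min(0),k[:,0].max(0))
f=grab('scene'); 
for k in blobs(f,'red',amin=20): print('s red',k[:,0].mean(0),cv2.minAreaRect(k))
print(proj(f,[.6638,-.222,.1+.12]))
E
```

```text
t: 29.65
tcp_pos: [0.664, -0.2227, 0.0809]
eef_rot: [-0.359, 3.119, -0.001]
ft_force: [0.4, -0.0, 4.3]
finger_gap: 0.253
grip_force: 78.8
t: 30.25
tcp_pos: [0.6633, -0.2224, 0.1978]
eef_rot: [0.359, -3.119, -0.002]
ft_force: [0.5, -0.3, -3.1]
finger_gap: 0.241
grip_force: 78.5
t 30.2 tcp [ 663.3 -222.4  197.8] yaw_y 1.800 q6 -2.17 F [ 0.5 -0.3 -3.1] gap 20.5 grip 78.5
cap [278.8696319  345.21165644] 19852.0 [200 264] [359 418] [ 756.1 -199.4] [133.8 126.9] 0.228
cap [306.77906977 273.51162791] 81.0 [302 253] [311 295] [ 694.3 -194.5] [32.7  2.3] 0.415
cap [248.68965517 274.25287356] 94.5 [245 253] [253 296] [ 703.9 -233.9] [33.5  2.5] 0.028
(np.float64(302.89605294145537), np.float64(211.94052685984738))
```

Wrench held, underside 74 mm below the TCP. Over bolt 1.

```bash

python3 -m crank '[{"offset":[-0.0083,0.035,0],"yaw":-0.1,"gripper":0.01},{"offset":[-0.0083,0.035,0],"yaw":-0.1,"gripper":0.01},{"offset":[-0.0083,0.035,0],"yaw":-0.05,"gripper":0.01},{"offset":[-0.0083,0.035,0],"yaw":0,"gripper":0.01},{"offset":[-0.0083,0.035,0],"yaw":0,"gripper":0.01},{"offset":[-0.0083,0.035,0],"yaw":0,"gripper":0.01},{"offset":[-0.0083,0.035,0],"yaw":0,"gripper":0.01},{"offset":[-0.0083,0.0356,0],"yaw":0,"gripper":0.01},{"offset":[0,0,0],"yaw":0,"gripper":0.01},{"offset":[0,0,-0.04],"yaw":0,"gripper":0.01},{"offset":[0,0,-0.013],"yaw":0,"gripper":0.01},{"offset":[0,0,0],"yaw":0,"gripper":0.01},{"offset":[0,0,0],"yaw":0,"gripper":0.01}]'
python3 - <<'E'
from h import *
tool()
f=grab('wrist','wrist12.png'); bolts(f)
f=grab('scene'); cv2.imwrite('pics/s12.png',cv2.resize(f['img'][130:250,240:400,::-1],(800,600),interpolation=cv2.INTER_CUBIC))
for k in blobs(f,'red',amin=20): print('s red',k[:,0].mean(0),cv2.minAreaRect(k))
E
```

```text
t: 31.65
tcp_pos: [0.5968, 0.0574, 0.1463]
eef_rot: [-0.034, -3.139, 0.0]
ft_force: [0.2, -0.2, -2.0]
finger_gap: 0.25
grip_force: 79.1
t 31.6 tcp [596.8  57.4 146.3] yaw_y 1.549 q6 -1.51 F [ 0.2 -0.2 -2. ] gap 21.3 grip 79.1
bolt [597.3 -15.8] area 361.5 px [173. 222.] theta_pca 0.152 [597.5 -15.8] [10.2 21. ] -0.142
bolt [523.5 -16.9] area 432.5 px [159. 112.] theta_pca 0.110 [523.6 -16.9] [10.2 18.9] -0.111
bolt [522.6  57.6] area 401.5 px [276. 108.] theta_pca 0.066 [522.8  57.7] [ 8.9 18.3] -0.028
```

```bash

python3 -m crank '[{"offset":[0,0,-0.005],"yaw":0,"gripper":0.01},{"offset":[0,0,-0.004],"yaw":0,"gripper":0.01},{"offset":[0,0,0],"yaw":0,"gripper":0.01},{"offset":[0,0,0],"yaw":0,"gripper":0.01}]'
python3 -m crank '[{"offset":[0,0,-0.003],"yaw":0,"gripper":0.01},{"offset":[0,0,-0.002],"yaw":0,"gripper":0.01},{"offset":[0,0,0],"yaw":0,"gripper":0.01},{"offset":[0,0,0],"yaw":0,"gripper":0.01}]'
```

```text
t: 32.15
tcp_pos: [0.597, 0.058, 0.1377]
eef_rot: [-0.033, -3.141, 0.0]
ft_force: [0.0, 0.7, -2.8]
finger_gap: 0.248
grip_force: 79.2
t: 32.55
tcp_pos: [0.5971, 0.058, 0.1326]
eef_rot: [-0.033, -3.141, 0.0]
ft_force: [-0.7, 0.0, -2.8]
finger_gap: 0.247
grip_force: 79.2
```

The socket dropped over bolt 1 freely. Turning it half way.

```bash

python3 -m crank '[{"offset":[0,0,-0.001],"yaw":-0.1,"gripper":0.01},{"offset":[0,0,0],"yaw":-0.1,"gripper":0.01},{"offset":[0,0,0],"yaw":-0.1,"gripper":0.01},{"offset":[0,0,0],"yaw":-0.1,"gripper":0.01},{"offset":[0,0,0],"yaw":-0.1,"gripper":0.01},{"offset":[0,0,0],"yaw":-0.1,"gripper":0.01},{"offset":[0,0,0],"yaw":-0.1,"gripper":0.01},{"offset":[0,0,0],"yaw":-0.1,"gripper":0.01},{"offset":[0,0,0],"yaw":-0.11,"gripper":0.01},{"offset":[0,0,0],"yaw":0,"gripper":0.01}]'
python3 -m crank '[{"offset":[0,0,0],"yaw":0.1,"gripper":0.01},{"offset":[0,0,0],"yaw":0.02,"gripper":0.01},{"offset":[0,0,0],"yaw":0,"gripper":0.01},{"offset":[0,0,0.01],"yaw":0,"gripper":0.01},{"offset":[0,0,0.02],"yaw":0,"gripper":0.01},{"offset":[0,0,0.02],"yaw":0,"gripper":0.01},{"offset":[0,0,0],"yaw":0,"gripper":0.01},{"offset":[0,0,0],"yaw":0,"gripper":0.01}]'
python3 - <<'E'
from h import *
tool()
f=grab('wrist'); bolts(f); f=grab('top'); print('top'); bolts(f)
E
```

```text
t: 33.55
tcp_pos: [0.5974, 0.0589, 0.132]
eef_rot: [1.41, 2.807, 0.003]
ft_force: [1.1, 3.3, -2.6]
finger_gap: 0.248
grip_force: 79.1
t: 34.35
tcp_pos: [0.5974, 0.0578, 0.1824]
eef_rot: [1.239, 2.885, 0.0]
ft_force: [-0.8, -1.1, -3.4]
finger_gap: 0.248
grip_force: 79.4
t 34.4 tcp [597.4  57.8 182.4] yaw_y 0.759 q6 -0.72 F [-0.8 -1.1 -3.4] gap 21.2 grip 79.4
bolt [594.9 -14.9] area 167.0 px [216. 264.] theta_pca 0.522 [595.5 -14.9] [10.9 15.9] -0.162
bolt [523.6 -15.9] area 270.0 px [147. 209.] theta_pca 0.118 [523.5 -16.2] [11.  18.7] -0.099
bolt [592.8  63.7] area 95.0 px [278. 197.] theta_pca -0.659 [592.8  63.9] [8.8 7.3] 0.76
bolt [522.9  58.6] area 305.5 px [207. 139.] theta_pca 0.067 [522.8  58.5] [ 9.9 18.6] -0.049
top
bolt [519.6  56.8] area 18.5 px [252. 214.] theta_pca 0.135 [519.8  56.7] [ 9.4 16.5] -0.019
bolt [520.5 -19. ] area 16.5 px [284. 213.] theta_pca 0.095 [520.7 -19.6] [ 7.  16.5] -0.019
bolt [595.6 -18.2] area 17.0 px [283. 181.] theta_pca 0.046 [596.2 -18.7] [ 7.1 16.6] -0.019
```

Bolt 1 driven to about 0.78. Now bolt 3, diagonally opposite.

```bash

python3 -m crank '[{"offset":[-0.02,-0.02,0],"yaw":0.1,"gripper":0.01},{"offset":[-0.02,-0.02,0],"yaw":0.1,"gripper":0.01},{"offset":[-0.02,-0.02,0],"yaw":0.1,"gripper":0.01},{"offset":[-0.0154,-0.0166,0],"yaw":0.1,"gripper":0.01},{"offset":[0,0,0],"yaw":0.1,"gripper":0.01},{"offset":[0,0,0],"yaw":0.1,"gripper":0.01},{"offset":[0,0,0],"yaw":0.09,"gripper":0.01},{"offset":[0,0,-0.02],"yaw":0,"gripper":0.01},{"offset":[0,0,-0.015],"yaw":0,"gripper":0.01},{"offset":[0,0,0],"yaw":0,"gripper":0.01},{"offset":[0,0,-0.005],"yaw":0,"gripper":0.01},{"offset":[0,0,-0.003],"yaw":0,"gripper":0.01},{"offset":[0,0,-0.002],"yaw":0,"gripper":0.01},{"offset":[0,0,0],"yaw":0,"gripper":0.01}]'
python3 -m crank '[{"offset":[0,0,-0.003],"yaw":0,"gripper":0.01},{"offset":[0,0,-0.002],"yaw":0,"gripper":0.01},{"offset":[0,0,0],"yaw":0,"gripper":0.01},{"offset":[0,0,0],"yaw":0,"gripper":0.01}]'
```

```text
t: 35.85
tcp_pos: [0.5218, -0.0185, 0.1369]
eef_rot: [0.19, 3.136, -0.0]
ft_force: [-1.0, 0.7, -1.8]
finger_gap: 0.252
grip_force: 79.6
t: 36.25
tcp_pos: [0.5217, -0.0186, 0.1317]
eef_rot: [-0.19, -3.136, 0.0]
ft_force: [1.1, 0.2, -2.2]
finger_gap: 0.249
grip_force: 79.6
```

```bash

python3 -m crank '[{"offset":[0,0,0],"yaw":-0.1,"gripper":0.01},{"offset":[0,0,0],"yaw":-0.1,"gripper":0.01},{"offset":[0,0,0],"yaw":-0.1,"gripper":0.01},{"offset":[0,0,0],"yaw":-0.1,"gripper":0.01},{"offset":[0,0,0],"yaw":-0.1,"gripper":0.01},{"offset":[0,0,0],"yaw":-0.1,"gripper":0.01},{"offset":[0,0,0],"yaw":-0.1,"gripper":0.01},{"offset":[0,0,0],"yaw":-0.11,"gripper":0.01},{"offset":[0,0,0],"yaw":0,"gripper":0.01}]'
python3 -m crank '[{"offset":[0,0,0],"yaw":0.1,"gripper":0.01},{"offset":[0,0,0],"yaw":0.02,"gripper":0.01},{"offset":[0,0,0],"yaw":0,"gripper":0.01},{"offset":[0,0,0.01],"yaw":0,"gripper":0.01},{"offset":[0,0,0.02],"yaw":0,"gripper":0.01},{"offset":[0,0,0.02],"yaw":0,"gripper":0.01},{"offset":[0,0,0],"yaw":0,"gripper":0.01},{"offset":[0,0,0],"yaw":0,"gripper":0.01}]'
python3 - <<'E'
from h import *
tool()
f=grab('wrist'); bolts(f); f=grab('top'); print('top'); bolts(f); f=grab('scene'); print('scene'); bolts(f)
E
```

```text
t: 37.15
tcp_pos: [0.522, -0.0177, 0.1319]
eef_rot: [-1.41, -2.807, -0.003]
ft_force: [0.4, 3.0, -3.3]
finger_gap: 0.247
grip_force: 79.5
t: 37.95
tcp_pos: [0.522, -0.0188, 0.1823]
eef_rot: [1.239, 2.886, 0.0]
ft_force: [-0.3, 0.9, -2.6]
finger_gap: 0.246
grip_force: 79.8
t 38.0 tcp [522.  -18.8 182.3] yaw_y 0.759 q6 -0.86 F [-0.3  0.9 -2.6] gap 21.0 grip 79.8
bolt [595.5 -16.4] area 245.0 px [343. 262.] theta_pca 0.148 [595.9 -16.5] [ 9.9 22.3] -0.139
bolt [517.4 -12.9] area 94.0 px [278. 197.] theta_pca -0.723 [517.4 -12.7] [8.8 7.3] 0.76
bolt [594.7  57.8] area 319.0 px [410. 199.] theta_pca 0.714 [595.   57.9] [11.8 20.2] -0.708
bolt [520.9  56.9] area 313.5 px [346. 134.] theta_pca 0.057 [521.  57.] [ 9.9 19.7] -0.063
top
scene
bolt [600.1 -25.9] area 23.0 px [316. 215.] theta_pca 0.569 [599.7 -24.2] [15.  18.6] 0.447
bolt [526.1 -28.4] area 16.0 px [286. 206.] theta_pca 0.882 [526.1 -26.4] [ 8.8 23.6] 0.501
bolt [599.5  48.1] area 18.5 px [330. 198.] theta_pca 1.003 [599.3  48.7] [ 9.1 24.8] 0.419
```

Bolt 1 reads 0.71. Next bolt 2.

```bash

python3 -m crank '[{"offset":[0,0.03,0],"yaw":0.1,"gripper":0.01},{"offset":[0,0.03,0],"yaw":0.1,"gripper":0.01},{"offset":[-0.0006,0.016,0],"yaw":0.1,"gripper":0.01},{"offset":[0,0,0],"yaw":0.1,"gripper":0.01},{"offset":[0,0,0],"yaw":0.1,"gripper":0.01},{"offset":[0,0,0],"yaw":0.1,"gripper":0.01},{"offset":[0,0,0],"yaw":0.1,"gripper":0.01},{"offset":[0,0,-0.02],"yaw":0.05,"gripper":0.01},{"offset":[0,0,-0.015],"yaw":0,"gripper":0.01},{"offset":[0,0,0],"yaw":0,"gripper":0.01},{"offset":[0,0,-0.005],"yaw":0,"gripper":0.01},{"offset":[0,0,-0.003],"yaw":0,"gripper":0.01},{"offset":[0,0,-0.002],"yaw":0,"gripper":0.01},{"offset":[0,0,0],"yaw":0,"gripper":0.01}]'
python3 -m crank '[{"offset":[0,0,-0.003],"yaw":0,"gripper":0.01},{"offset":[0,0,-0.002],"yaw":0,"gripper":0.01},{"offset":[0,0,0],"yaw":0,"gripper":0.01},{"offset":[0,0,0],"yaw":0,"gripper":0.01}]'
```

```text
t: 39.5
tcp_pos: [0.5212, 0.0574, 0.1369]
eef_rot: [0.096, 3.14, 0.0]
ft_force: [-0.6, 0.1, -2.3]
finger_gap: 0.25
grip_force: 79.7
t: 39.9
tcp_pos: [0.5211, 0.0574, 0.1317]
eef_rot: [-0.096, -3.14, 0.0]
ft_force: [-0.2, -0.1, -3.3]
finger_gap: 0.25
grip_force: 79.7
```

```bash

python3 -m crank '[{"offset":[0,0,0],"yaw":-0.1,"gripper":0.01},{"offset":[0,0,0],"yaw":-0.1,"gripper":0.01},{"offset":[0,0,0],"yaw":-0.1,"gripper":0.01},{"offset":[0,0,0],"yaw":-0.1,"gripper":0.01},{"offset":[0,0,0],"yaw":-0.1,"gripper":0.01},{"offset":[0,0,0],"yaw":-0.1,"gripper":0.01},{"offset":[0,0,0],"yaw":-0.1,"gripper":0.01},{"offset":[0,0,0],"yaw":-0.1,"gripper":0.01},{"offset":[0,0,0],"yaw":-0.07,"gripper":0.01},{"offset":[0,0,0],"yaw":0,"gripper":0.01}]'
python3 -m crank '[{"offset":[0,0,0],"yaw":0.1,"gripper":0.01},{"offset":[0,0,0],"yaw":0.02,"gripper":0.01},{"offset":[0,0,0],"yaw":0,"gripper":0.01},{"offset":[0,0,0.01],"yaw":0,"gripper":0.01},{"offset":[0,0,0.02],"yaw":0,"gripper":0.01},{"offset":[0,0,0.02],"yaw":0,"gripper":0.01},{"offset":[0.02,-0.02,0],"yaw":0.1,"gripper":0.01},{"offset":[0.02,-0.02,0],"yaw":0.1,"gripper":0.01},{"offset":[0.02,-0.02,0],"yaw":0.1,"gripper":0.01},{"offset":[0.0166,-0.0154,0],"yaw":0.1,"gripper":0.01},{"offset":[0,0,0],"yaw":0.1,"gripper":0.01},{"offset":[0,0,0],"yaw":0.1,"gripper":0.01},{"offset":[0,0,0],"yaw":0.07,"gripper":0.01},{"offset":[0,0,0],"yaw":0,"gripper":0.01},{"offset":[0,0,0],"yaw":0,"gripper":0.01}]'
python3 - <<'E'
from h import *
tool()
f=grab('wrist'); bolts(f)
E
```

```text
t: 40.9
tcp_pos: [0.5213, 0.0581, 0.1319]
eef_rot: [-1.41, -2.807, -0.002]
ft_force: [0.6, 3.2, -2.7]
finger_gap: 0.247
grip_force: 79.5
t: 42.4
tcp_pos: [0.5978, -0.0181, 0.1823]
eef_rot: [0.225, 3.133, -0.0]
ft_force: [0.7, 0.6, -2.2]
finger_gap: 0.246
grip_force: 79.7
t 42.4 tcp [597.8 -18.1 182.3] yaw_y 1.428 q6 -1.51 F [ 0.7  0.6 -2.2] gap 21.0 grip 79.7
bolt [590.9 -16.6] area 83.0 px [278. 197.] theta_pca -1.427 [590.8 -16.6] [8.8 6.5] -0.143
bolt [596.4  56.6] area 303.0 px [371. 191.] theta_pca 0.762 [596.5  56.7] [11.8 18.8] -0.752
bolt [523.3 -18.4] area 301.0 px [263. 109.] theta_pca 0.755 [523.4 -18.5] [ 9.3 18.6] -0.763
bolt [522.4  55.8] area 358.5 px [363.  93.] theta_pca 0.757 [522.4  55.9] [10.2 19.8] -0.749
```

Bolts 1, 2 and 3 all read about 0.75. Now bolt 4.

```bash

python3 -m crank '[{"offset":[0,0,-0.02],"yaw":0,"gripper":0.01},{"offset":[0,0,-0.015],"yaw":0,"gripper":0.01},{"offset":[0,0,0],"yaw":0,"gripper":0.01},{"offset":[0,0,-0.005],"yaw":0,"gripper":0.01},{"offset":[0,0,-0.003],"yaw":0,"gripper":0.01},{"offset":[0,0,-0.002],"yaw":0,"gripper":0.01},{"offset":[0,0,0],"yaw":0,"gripper":0.01}]'
python3 -m crank '[{"offset":[0,0,-0.003],"yaw":0,"gripper":0.01},{"offset":[0,0,-0.002],"yaw":0,"gripper":0.01},{"offset":[0,0,0],"yaw":0,"gripper":0.01},{"offset":[0,0,0],"yaw":0,"gripper":0.01}]'
```

```text
t: 43.15
tcp_pos: [0.5978, -0.018, 0.1369]
eef_rot: [0.221, 3.134, -0.0]
ft_force: [-0.5, 0.6, -3.2]
finger_gap: 0.252
grip_force: 79.7
t: 43.55
tcp_pos: [0.5977, -0.018, 0.1317]
eef_rot: [-0.221, -3.134, 0.0]
ft_force: [-0.6, -0.3, -2.3]
finger_gap: 0.246
grip_force: 79.7
```

```bash

python3 -m crank '[{"offset":[0,0,0],"yaw":-0.1,"gripper":0.01},{"offset":[0,0,0],"yaw":-0.1,"gripper":0.01},{"offset":[0,0,0],"yaw":-0.1,"gripper":0.01},{"offset":[0,0,0],"yaw":-0.1,"gripper":0.01},{"offset":[0,0,0],"yaw":-0.1,"gripper":0.01},{"offset":[0,0,0],"yaw":-0.1,"gripper":0.01},{"offset":[0,0,0],"yaw":-0.1,"gripper":0.01},{"offset":[0,0,0],"yaw":-0.09,"gripper":0.01},{"offset":[0,0,0],"yaw":0,"gripper":0.01},{"offset":[0,0,0],"yaw":0,"gripper":0.01},{"offset":[0,0,0],"yaw":0,"gripper":0.01},{"offset":[0,0,0],"yaw":0,"gripper":0.01}]'
python3 - <<'E'
from h import *
s=tool(); print(s['wrist_torque'])
f=grab('wrist'); bolts(f)
E
```

```text
t: 44.75
tcp_pos: [0.5979, -0.0177, 0.1319]
eef_rot: [1.408, 2.808, 0.001]
ft_force: [0.2, 2.3, -2.6]
finger_gap: 0.243
grip_force: 79.5
t 44.8 tcp [597.9 -17.7 131.9] yaw_y 0.641 q6 -0.73 F [ 0.2  2.3 -2.6] gap 20.8 grip 79.5
[ 0.73035648 -0.2707074   0.00934491]
bolt [523.6 -17.1] area 449.0 px [182. 157.] theta_pca 0.764 [523.7 -17.2] [10.2 19. ] -0.752
bolt [597.3  57.2] area 493.0 px [351. 131.] theta_pca 0.755 [597.4  57.1] [10.4 19.1] -0.761
bolt [523.4  56.9] area 561.5 px [251.  51.] theta_pca 0.753 [523.5  56.8] [ 9.4 19.7] -0.761
```

First pass complete. I start the second pass with bolt 4, taking it straight to its stop.

```bash

python3 -m crank '[{"offset":[0,0,0],"yaw":-0.1,"gripper":0.01},{"offset":[0,0,0],"yaw":-0.1,"gripper":0.01},{"offset":[0,0,0],"yaw":-0.1,"gripper":0.01},{"offset":[0,0,0],"yaw":-0.1,"gripper":0.01},{"offset":[0,0,0],"yaw":-0.1,"gripper":0.01},{"offset":[0,0,0],"yaw":-0.1,"gripper":0.01},{"offset":[0,0,0],"yaw":-0.1,"gripper":0.01},{"offset":[0,0,0],"yaw":-0.1,"gripper":0.01},{"offset":[0,0,0],"yaw":0,"gripper":0.01}]'
python3 - <<'E'
from h import *
s=tool(); print(s['wrist_torque'])
E
```

```text
t: 45.7
tcp_pos: [0.5979, -0.0183, 0.1319]
eef_rot: [2.392, 2.036, 0.0]
ft_force: [1.1, 1.6, -1.7]
finger_gap: 0.252
grip_force: 79.6
t 45.7 tcp [597.9 -18.3 131.9] yaw_y -0.161 q6 0.07 F [ 1.1  1.6 -1.7] gap 21.5 grip 79.6
[ 0.37375669 -0.2932236   0.07736527]
```

```bash

python3 -m crank '[{"offset":[0,0,0],"yaw":-0.05,"gripper":0.01},{"offset":[0,0,0],"yaw":0,"gripper":0.01},{"offset":[0,0,0],"yaw":0.1,"gripper":0.01},{"offset":[0,0,0],"yaw":0.05,"gripper":0.01},{"offset":[0,0,0],"yaw":0,"gripper":0.01},{"offset":[0,0,0.01],"yaw":0,"gripper":0.01},{"offset":[0,0,0.02],"yaw":0,"gripper":0.01},{"offset":[0,0,0.02],"yaw":0,"gripper":0.01},{"offset":[-0.02,0.02,0],"yaw":0.1,"gripper":0.01},{"offset":[-0.02,0.02,0],"yaw":0.1,"gripper":0.01},{"offset":[-0.02,0.02,0],"yaw":0.1,"gripper":0.01},{"offset":[-0.0166,0.0154,0],"yaw":0.1,"gripper":0.01},{"offset":[0,0,0],"yaw":0.1,"gripper":0.01},{"offset":[0,0,0],"yaw":0.1,"gripper":0.01},{"offset":[0,0,0],"yaw":0.1,"gripper":0.01},{"offset":[0,0,0],"yaw":0.1,"gripper":0.01},{"offset":[0,0,0],"yaw":0.07,"gripper":0.01},{"offset":[0,0,0],"yaw":0,"gripper":0.01},{"offset":[0,0,0],"yaw":0,"gripper":0.01}]'
python3 - <<'E'
from h import *
s=tool()
f=grab('wrist'); bolts(f)
E
```

```text
t: 47.6
tcp_pos: [0.5212, 0.0573, 0.1824]
eef_rot: [1.169, 2.915, 0.0]
ft_force: [0.1, 0.7, -2.3]
finger_gap: 0.243
grip_force: 79.9
t 47.6 tcp [521.2  57.3 182.4] yaw_y 0.808 q6 -0.76 F [ 0.1  0.7 -2.3] gap 20.8 grip 79.9
bolt [595.4  59.1] area 227.0 px [340. 266.] theta_pca 0.658 [596.3  58.4] [10.1 22.3] -0.716
bolt [520.9 -15.5] area 237.5 px [215. 263.] theta_pca 0.801 [521.  -15.9] [ 9.3 21.5] 0.761
bolt [517.1  63.3] area 85.5 px [279. 197.] theta_pca -0.817 [517.1  63.3] [8.8 6.5] -0.763
```

```bash

python3 -m crank '[{"offset":[0,0,-0.02],"yaw":0,"gripper":0.01},{"offset":[0,0,-0.015],"yaw":0,"gripper":0.01},{"offset":[0,0,0],"yaw":0,"gripper":0.01},{"offset":[0,0,-0.005],"yaw":0,"gripper":0.01},{"offset":[0,0,-0.003],"yaw":0,"gripper":0.01},{"offset":[0,0,-0.002],"yaw":0,"gripper":0.01},{"offset":[0,0,0],"yaw":0,"gripper":0.01}]'
python3 -m crank '[{"offset":[0,0,-0.003],"yaw":0,"gripper":0.01},{"offset":[0,0,-0.002],"yaw":0,"gripper":0.01},{"offset":[0,0,0],"yaw":0,"gripper":0.01},{"offset":[0,0,0],"yaw":0,"gripper":0.01}]'
```

```text
t: 48.35
tcp_pos: [0.5212, 0.0575, 0.1368]
eef_rot: [1.167, 2.917, 0.0]
ft_force: [-0.2, 1.1, -2.8]
finger_gap: 0.251
grip_force: 79.8
t: 48.75
tcp_pos: [0.5211, 0.0574, 0.1317]
eef_rot: [-1.166, -2.917, 0.0]
ft_force: [0.6, 0.8, -2.6]
finger_gap: 0.249
grip_force: 79.8
```

```bash

python3 -m crank '[{"offset":[0,0,0],"yaw":-0.1,"gripper":0.01},{"offset":[0,0,0],"yaw":-0.1,"gripper":0.01},{"offset":[0,0,0],"yaw":-0.1,"gripper":0.01},{"offset":[0,0,0],"yaw":-0.1,"gripper":0.01},{"offset":[0,0,0],"yaw":-0.1,"gripper":0.01},{"offset":[0,0,0],"yaw":-0.1,"gripper":0.01},{"offset":[0,0,0],"yaw":-0.1,"gripper":0.01},{"offset":[0,0,0],"yaw":-0.1,"gripper":0.01},{"offset":[0,0,0],"yaw":-0.1,"gripper":0.01},{"offset":[0,0,0],"yaw":-0.1,"gripper":0.01},{"offset":[0,0,0],"yaw":-0.02,"gripper":0.01},{"offset":[0,0,0],"yaw":0,"gripper":0.01}]'
python3 -m crank '[{"offset":[0,0,0],"yaw":0.1,"gripper":0.01},{"offset":[0,0,0],"yaw":0.05,"gripper":0.01},{"offset":[0,0,0],"yaw":0,"gripper":0.01},{"offset":[0,0,0.01],"yaw":0,"gripper":0.01},{"offset":[0,0,0.02],"yaw":0,"gripper":0.01},{"offset":[0,0,0.02],"yaw":0,"gripper":0.01},{"offset":[0.03,0,0],"yaw":0.1,"gripper":0.01},{"offset":[0.03,0,0],"yaw":0.1,"gripper":0.01},{"offset":[0.016,0.0006,0],"yaw":0.1,"gripper":0.01},{"offset":[0,0,0],"yaw":0.1,"gripper":0.01},{"offset":[0,0,0],"yaw":0.1,"gripper":0.01},{"offset":[0,0,0],"yaw":0.1,"gripper":0.01},{"offset":[0,0,0],"yaw":0.1,"gripper":0.01},{"offset":[0,0,0],"yaw":0.1,"gripper":0.01},{"offset":[0,0,0],"yaw":0.07,"gripper":0.01},{"offset":[0,0,0],"yaw":0,"gripper":0.01},{"offset":[0,0,0],"yaw":0,"gripper":0.01}]'
python3 - <<'E'
from h import *
s=tool()
f=grab('wrist'); bolts(f)
E
```

```text
t: 49.95
tcp_pos: [0.522, 0.0582, 0.132]
eef_rot: [2.44, 1.979, 0.004]
ft_force: [4.6, 3.7, -4.7]
finger_gap: 0.247
grip_force: 79.5
t: 51.65
tcp_pos: [0.5971, 0.0579, 0.1822]
eef_rot: [-1.17, -2.916, 0.0]
ft_force: [0.5, -0.4, -2.5]
finger_gap: 0.245
grip_force: 80.2
t 51.6 tcp [597.1  57.9 182.2] yaw_y 0.808 q6 -0.77 F [ 0.5 -0.4 -2.5] gap 20.9 grip 80.2
bolt [597.1 -15.9] area 251.5 px [214. 264.] theta_pca 1.569 [597.1 -15.9] [21.7 10.7] -0.045
bolt [592.5  63. ] area 73.0 px [278. 198.] theta_pca -0.765 [592.6  63.2] [8.8 5.7] -0.763
bolt [522.5 -16.1] area 272.5 px [146. 202.] theta_pca 0.794 [522.5 -16.2] [10.8 19.4] 0.759
bolt [523.1  58.6] area 292.5 px [211. 137.] theta_pca -1.567 [522.9  58.4] [19.1  9.2] -0.012
```

Bolts 4 and 2 are both at 1.57. Now bolt 1.

```bash

python3 -m crank '[{"offset":[0,0,-0.02],"yaw":0,"gripper":0.01},{"offset":[0,0,-0.015],"yaw":0,"gripper":0.01},{"offset":[0,0,0],"yaw":0,"gripper":0.01},{"offset":[0,0,-0.005],"yaw":0,"gripper":0.01},{"offset":[0,0,-0.003],"yaw":0,"gripper":0.01},{"offset":[0,0,-0.002],"yaw":0,"gripper":0.01},{"offset":[0,0,0],"yaw":0,"gripper":0.01}]'
python3 -m crank '[{"offset":[0,0,-0.003],"yaw":0,"gripper":0.01},{"offset":[0,0,-0.002],"yaw":0,"gripper":0.01},{"offset":[0,0,0],"yaw":0,"gripper":0.01},{"offset":[0,0,0],"yaw":0,"gripper":0.01}]'
```

```text
t: 52.4
tcp_pos: [0.5972, 0.058, 0.1369]
eef_rot: [1.166, 2.917, 0.0]
ft_force: [-0.9, 0.2, -2.1]
finger_gap: 0.247
grip_force: 80.1
t: 52.8
tcp_pos: [0.5971, 0.058, 0.1317]
eef_rot: [-1.166, -2.917, 0.0]
ft_force: [-0.4, -0.3, -2.0]
finger_gap: 0.246
grip_force: 80.1
```

```bash

python3 -m crank '[{"offset":[0,0,0],"yaw":-0.1,"gripper":0.01},{"offset":[0,0,0],"yaw":-0.1,"gripper":0.01},{"offset":[0,0,0],"yaw":-0.1,"gripper":0.01},{"offset":[0,0,0],"yaw":-0.1,"gripper":0.01},{"offset":[0,0,0],"yaw":-0.1,"gripper":0.01},{"offset":[0,0,0],"yaw":-0.1,"gripper":0.01},{"offset":[0,0,0],"yaw":-0.1,"gripper":0.01},{"offset":[0,0,0],"yaw":-0.1,"gripper":0.01},{"offset":[0,0,0],"yaw":-0.1,"gripper":0.01},{"offset":[0,0,0],"yaw":-0.1,"gripper":0.01},{"offset":[0,0,0],"yaw":-0.02,"gripper":0.01},{"offset":[0,0,0],"yaw":0,"gripper":0.01}]'
python3 -m crank '[{"offset":[0,0,0],"yaw":0.1,"gripper":0.01},{"offset":[0,0,0],"yaw":0.05,"gripper":0.01},{"offset":[0,0,0],"yaw":0,"gripper":0.01},{"offset":[0,0,0.01],"yaw":0,"gripper":0.01},{"offset":[0,0,0.02],"yaw":0,"gripper":0.01},{"offset":[0,0,0.02],"yaw":0,"gripper":0.01},{"offset":[-0.02,-0.02,0],"yaw":0.1,"gripper":0.01},{"offset":[-0.02,-0.02,0],"yaw":0.1,"gripper":0.01},{"offset":[-0.02,-0.02,0],"yaw":0.1,"gripper":0.01},{"offset":[-0.0154,-0.0166,0],"yaw":0.1,"gripper":0.01},{"offset":[0,0,0],"yaw":0.1,"gripper":0.01},{"offset":[0,0,0],"yaw":0.1,"gripper":0.01},{"offset":[0,0,0],"yaw":0.1,"gripper":0.01},{"offset":[0,0,0],"yaw":0.1,"gripper":0.01},{"offset":[0,0,0],"yaw":0.07,"gripper":0.01},{"offset":[0,0,0],"yaw":0,"gripper":0.01},{"offset":[0,0,0],"yaw":0,"gripper":0.01}]'
python3 - <<'E'
from h import *
s=tool()
f=grab('wrist'); bolts(f)
E
```

```text
t: 54.0
tcp_pos: [0.5981, 0.0584, 0.132]
eef_rot: [2.439, 1.978, 0.004]
ft_force: [6.4, 1.3, -4.9]
finger_gap: 0.246
grip_force: 79.7
t: 55.7
tcp_pos: [0.5215, -0.0186, 0.1823]
eef_rot: [-1.17, -2.916, 0.0]
ft_force: [-0.1, -0.3, -2.6]
finger_gap: 0.245
grip_force: 80.2
t 55.7 tcp [521.5 -18.6 182.3] yaw_y 0.808 q6 -0.91 F [-0.1 -0.3 -2.6] gap 20.9 grip 80.2
bolt [595.3 -15.5] area 218.5 px [341. 264.] theta_pca 1.203 [595.3 -16. ] [16.3 12.8] -0.005
bolt [595.1  56.7] area 325.0 px [409. 207.] theta_pca -1.533 [595.2  56.8] [19.2 12.8] -0.006
bolt [516.8 -13.1] area 87.5 px [278. 197.] theta_pca -0.893 [516.5 -12.9] [8.8 7.3] -0.763
bolt [521.2  56.8] area 325.0 px [349. 139.] theta_pca -1.560 [521.3  56.8] [10.4 19.2] 0.038
```

```bash

python3 -m crank '[{"offset":[0,0,-0.02],"yaw":0,"gripper":0.01},{"offset":[0,0,-0.015],"yaw":0,"gripper":0.01},{"offset":[0,0,0],"yaw":0,"gripper":0.01},{"offset":[0,0,-0.005],"yaw":0,"gripper":0.01},{"offset":[0,0,-0.003],"yaw":0,"gripper":0.01},{"offset":[0,0,-0.002],"yaw":0,"gripper":0.01},{"offset":[0,0,0],"yaw":0,"gripper":0.01}]'
python3 -m crank '[{"offset":[0,0,-0.003],"yaw":0,"gripper":0.01},{"offset":[0,0,-0.002],"yaw":0,"gripper":0.01},{"offset":[0,0,0],"yaw":0,"gripper":0.01},{"offset":[0,0,0],"yaw":0,"gripper":0.01}]'
```

```text
t: 56.45
tcp_pos: [0.5218, -0.0186, 0.1369]
eef_rot: [1.167, 2.917, -0.0]
ft_force: [0.4, 0.2, -1.9]
finger_gap: 0.241
grip_force: 80.2
t: 56.85
tcp_pos: [0.5217, -0.0186, 0.1317]
eef_rot: [-1.166, -2.917, 0.0]
ft_force: [0.2, 1.1, -1.7]
finger_gap: 0.246
grip_force: 80.2
```

```bash

python3 -m crank '[{"offset":[0,0,0],"yaw":-0.1,"gripper":0.01},{"offset":[0,0,0],"yaw":-0.1,"gripper":0.01},{"offset":[0,0,0],"yaw":-0.1,"gripper":0.01},{"offset":[0,0,0],"yaw":-0.1,"gripper":0.01},{"offset":[0,0,0],"yaw":-0.1,"gripper":0.01},{"offset":[0,0,0],"yaw":-0.1,"gripper":0.01},{"offset":[0,0,0],"yaw":-0.1,"gripper":0.01},{"offset":[0,0,0],"yaw":-0.1,"gripper":0.01},{"offset":[0,0,0],"yaw":-0.1,"gripper":0.01},{"offset":[0,0,0],"yaw":-0.1,"gripper":0.01},{"offset":[0,0,0],"yaw":-0.02,"gripper":0.01},{"offset":[0,0,0],"yaw":0,"gripper":0.01}]'
python3 -m crank '[{"offset":[0,0,0],"yaw":0.1,"gripper":0.01},{"offset":[0,0,0],"yaw":0.05,"gripper":0.01},{"offset":[0,0,0],"yaw":0,"gripper":0.01},{"offset":[0,0,0.01],"yaw":0,"gripper":0.01},{"offset":[0,0,0.02],"yaw":0,"gripper":0.01},{"offset":[0,0,0.04],"yaw":0,"gripper":0.01},{"offset":[0,0,0],"yaw":0.1,"gripper":0.01},{"offset":[0.02,-0.03,0],"yaw":0.1,"gripper":0.01},{"offset":[0.02,-0.03,0],"yaw":0.1,"gripper":0.01},{"offset":[0.02,-0.03,0],"yaw":0.1,"gripper":0.01},{"offset":[0.02,-0.03,0],"yaw":0.1,"gripper":0.01},{"offset":[0.02,-0.03,0],"yaw":0.1,"gripper":0.01},{"offset":[0,0,0],"yaw":0.1,"gripper":0.01},{"offset":[0,0,0],"yaw":0.1,"gripper":0.01},{"offset":[0,0,0],"yaw":0,"gripper":0.01}]'
python3 - <<'E'
from h import *
s=tool()
f=grab('wrist'); bolts(f)
f=grab('top'); 
for c in blobs(f,'yellow',amin=30): print('y',*rect(f,c,.028))
E
```

```text
t: 58.05
tcp_pos: [0.522, -0.0184, 0.1319]
eef_rot: [2.44, 1.979, 0.001]
ft_force: [0.8, 1.2, -3.2]
finger_gap: 0.25
grip_force: 80.1
t: 59.55
tcp_pos: [0.6218, -0.169, 0.2021]
eef_rot: [-1.268, -2.874, 0.0]
ft_force: [-0.0, 0.5, -1.8]
finger_gap: 0.243
grip_force: 80.2
t 59.5 tcp [ 621.8 -169.   202.1] yaw_y 0.740 q6 -1.06 F [-0.   0.5 -1.8] gap 20.8 grip 80.2
bolt [598.1 -20.9] area 353.0 px [387.  38.] theta_pca -1.553 [598.1 -20.9] [20.9  9.8] -0.001
```

Bolt 4 still reads 1.55. Back to the holder.

```bash

python3 -m crank '[{"offset":[0.01,-0.013,0],"yaw":0.1,"gripper":0.01},{"offset":[0.01,-0.013,0],"yaw":0.1,"gripper":0.01},{"offset":[0.01,-0.013,0],"yaw":0.1,"gripper":0.01},{"offset":[0.012,-0.015,0],"yaw":0.1,"gripper":0.01},{"offset":[0,0,0],"yaw":0.1,"gripper":0.01},{"offset":[0,0,0],"yaw":0.1,"gripper":0.01},{"offset":[0,0,0],"yaw":0.1,"gripper":0.01},{"offset":[0,0,0],"yaw":0.1,"gripper":0.01},{"offset":[0,0,0],"yaw":0.1,"gripper":0.01},{"offset":[0,0,0],"yaw":0.1,"gripper":0.01},{"offset":[0,0,0],"yaw":0.065,"gripper":0.01},{"offset":[0,0,-0.03],"yaw":0,"gripper":0.01},{"offset":[0,0,-0.03],"yaw":0,"gripper":0.01},{"offset":[0,0,-0.02],"yaw":0,"gripper":0.01},{"offset":[0,0,-0.015],"yaw":0,"gripper":0.01},{"offset":[0,0,0],"yaw":0,"gripper":0.01}]'
python3 -m crank '[{"offset":[0,0,-0.01],"yaw":0,"gripper":0.01},{"offset":[0,0,-0.01],"yaw":0,"gripper":0.01},{"offset":[0,0,-0.004],"yaw":0,"gripper":0.01},{"offset":[0,0,0],"yaw":0,"gripper":0.01},{"offset":[0,0,0],"yaw":0,"gripper":0.01}]'
```

```text
t: 61.25
tcp_pos: [0.6626, -0.2219, 0.1039]
eef_rot: [0.365, -3.116, -0.003]
ft_force: [0.7, 0.8, -2.9]
finger_gap: 0.244
grip_force: 80.3
t: 61.75
tcp_pos: [0.6639, -0.2226, 0.0831]
eef_rot: [-0.367, 3.12, -0.0]
ft_force: [-0.1, 0.2, -1.8]
finger_gap: 0.248
grip_force: 80.3
```

```bash

python3 -m crank '[{"offset":[0,0,-0.003],"yaw":0,"gripper":0.01},{"offset":[0,0,0],"yaw":0,"gripper":0.01},{"offset":[0,0,0],"yaw":0,"gripper":0.03},{"offset":[0,0,0],"yaw":0,"gripper":0.06},{"offset":[0,0,0],"yaw":0,"gripper":0.06},{"offset":[0,0,0],"yaw":0,"gripper":0.06},{"offset":[0,0,0.03],"yaw":0,"gripper":0.06},{"offset":[0,0,0.04],"yaw":0,"gripper":0.06},{"offset":[0,0,0.04],"yaw":0,"gripper":0.06},{"offset":[0,0,0.04],"yaw":0,"gripper":0.06},{"offset":[0,0,0.03],"yaw":0,"gripper":0.06},{"offset":[0,0,0],"yaw":0,"gripper":0.06},{"offset":[0,0,0],"yaw":0,"gripper":0.06}]'
python3 - <<'E'
from h import *
tool()
f=grab('wrist'); cap(f,(245,175,310,250))
for c in blobs(f,'yellow',amin=100): print('y',*rect(f,c,.028))
E
python3 -m crank '[{"offset":[-0.02,0.04,0],"yaw":-0.11,"gripper":0.06},{"offset":[-0.02,0.04,0],"yaw":-0.11,"gripper":0.06},{"offset":[-0.02,0.04,0],"yaw":0,"gripper":0.06},{"offset":[-0.02,0.04,0],"yaw":0,"gripper":0.06},{"offset":[-0.02,0.04,0],"yaw":0,"gripper":0.06},{"offset":[0,0.04,0],"yaw":0,"gripper":0.06},{"offset":[0,0,0],"yaw":0,"gripper":0.06},{"offset":[0,0,0],"yaw":0,"gripper":0.06}]'
python3 - <<'E'
from h import *
tool()
f=grab('wrist','final.png'); bolts(f)
for col,z in [('white',.056),('green',.018),('blue',.084),('orange',.03)]:
    for c in blobs(f,col,amin=500): print(col,c[:,0].mean(0),cv2.contourArea(c),*rect(f,c,z))
s=grab('scene'); cv2.imwrite('pics/final.png',np.vstack([cv2.resize(f['img'][:,:,::-1],(400,300)),cv2.resize(s['img'][150:330,210:450,::-1],(400,300))]))
E
```

```text
t: 63.05
tcp_pos: [0.664, -0.2227, 0.2606]
eef_rot: [-0.367, 3.118, -0.001]
ft_force: [-0.4, 0.4, -1.5]
finger_gap: 0.704
grip_force: 0.0
t 63.0 tcp [ 664.  -222.7  260.6] yaw_y 1.805 q6 -2.18 F [-0.4  0.4 -1.5] gap 60.2 grip 0.0
cap [277.9 200.5] 515.0 [266 189] [289 212] [ 664.1 -223.3] [20.1 19.7] 0.235
y [ 663.6 -222.8] [57.7 42.9] 0.25
t: 63.9
tcp_pos: [0.5631, 0.0182, 0.2577]
eef_rot: [0.025, -3.138, 0.0]
ft_force: [0.9, -0.8, 0.4]
finger_gap: 0.699
grip_force: 0.0
t 63.9 tcp [563.1  18.2 257.7] yaw_y 1.587 q6 -1.61 F [ 0.9 -0.8  0.4] gap 59.7 grip 0.0
bolt [596.3  56.2] area 165.0 px [314. 219.] theta_pca -1.559 [596.4  56.4] [10.9 19. ] 0.017
bolt [596.4 -18.3] area 160.0 px [243. 218.] theta_pca 1.555 [596.5 -18.4] [10.9 18. ] 0.017
bolt [522.1  56.3] area 176.0 px [317. 147.] theta_pca 1.569 [522.2  56.4] [ 9.7 18.9] 0.017
bolt [521.9 -18.2] area 164.0 px [242. 145.] theta_pca 1.558 [522.  -18.4] [ 8.7 18.8] 0.017
white [278.69704433 178.90394089] 10413.0 [559.9  19. ] [108.9 109. ] -0.0
green [278.75462963 175.07592593] 8059.0 [562.5  19.1] [167.5 167.7] 0.011
blue [278.96407186 185.63473054] 1894.5 [558.5  19.3] [44.3 41.9] 0.017
```

View pics/final.png

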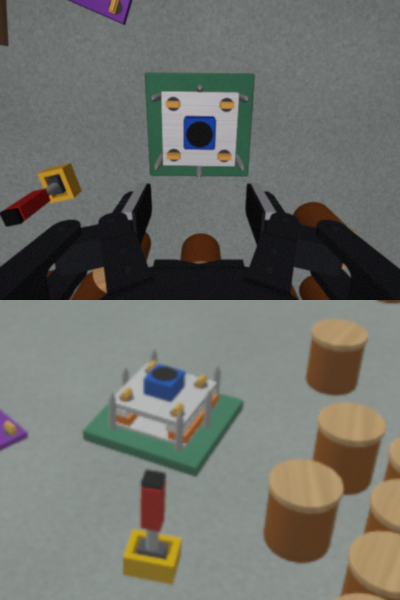

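The final view shows all four bars at about 1.56 (tight), the cradle flat on the stack, and the wrench upright and centred in its holder (cap within 1 mm of the holder's centre). Handing in.

```bash
python3 -c "
from rig import env
print(env.sign_off())"
```

```text
the job is handed in; nothing more can be done
None
```

The job is handed in, with no verdict returned: the orange shim then the white (no brown was present) were each pressed to about 10 N, the cradle sits flat on top, all four bolts read about 1.56 rad after two crosswise passes, the wrench stands upright in its holder, and no jar was touched.

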